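Unload cured resin blocks from a UV curing unit

TASK

Turn the UV curing unit's lamp timer to off, and only then slide its amber guard fully open. Lift every cured resin block out of the mould tray and put each one into the compartment of the steel specimen tray that matches its place in the mould (near left to near left, far right to far right and so on), so the specimens stay in order. Then slide the guard fully shut, without disturbing the other things on the bench.

Things in the scene. Friction and masses are not known exactly. Their poses are not given: they have to be found in the camera images.
- unit: Fixed white UV curing unit. Origin at bench level under its chamber's centre; x from its front to its rear, y along the guard's tracks. Chamber 170 x 180 mm inside (x, y), floor 51.5 mm, wall tops 98 mm above the bench. Solid deck at y = 91 to 306 mm, 95 mm high. Control step at x = -192 to -103 mm, 55 mm high. In all x -192 to 104, y -105 to 306 mm.
- guard (a joint): Travel of the guard in m along the unit's +y: 0 shut (over the chamber), 0.19 fully open (over the deck). About 2 N of friction; stays where left. A clear amber plate 184 x 200 x 5 mm, top 105 mm above the bench, between aluminium tracks at the unit's x = +-90 to 104 mm, their tops 114 mm above the bench.
- guard_handle (a point): Centre of the grip bar of the guard's handle, over the middle of the guard, 128 mm above the bench; axes as the unit's. Aluminium bar 80 mm long (x), 10 mm thick (y), 14 mm high, its top 30 mm above the plate, on two legs centred 35 mm either side of the middle.
- timer (a joint): Angle of the lamp timer knob in rad: 0 = off (against its stop, the grip bar lying along the unit's x, its white line towards the front mark); larger = lamp running, turned clockwise seen from above. Turn counter-clockwise to switch off; light friction (0.04 N m), stays where left.
- timer_grip (a point): On the timer's axis at gripping height, 92 mm above the bench, at x = -148, y = 100 mm of the unit on its control step. Black disc 40 mm across with a grip bar 38 mm long and 14 mm thick, its top 7 mm above this point, 25 mm of it below. Axes turn with the knob: the bar lies along x.
- mould: White moulding-cup tray fixed in the chamber, 146 x 104 x 18.5 mm (x, y, z), origin under its centre, top 70 mm above the bench. Six cavities 29 x 23 mm (x, y), 10 mm deep, at x = -48 (near), 0 (middle), 48 mm (far), y = 24 (left), -24 mm (right). Blocks stand loose in them, feet flush, stubs above its top (to 94 mm above the bench, 6 mm under the guard).
- tray: Loose open steel specimen tray, about 0.5 kg, 148 x 100 x 14 mm (x, y, z), origin under its centre; x from its near end to its far end, y to its left. Six compartments 44 x 44 mm, floor 4 mm above its underside, walls and dividers 4 mm thick, 10 mm above the floor; centres at x = -48 (near), 0 (middle), 48 mm (far), y = 24 (left), -24 mm (right), as in the mould.
- block1: Cured block of the mould's near left cavity, for the tray's near left compartment. Pale amber resin foot 26 x 20 x 10 mm (x, y, z), cast in the cavity, with a black plastic holder stub 16 x 12 mm, 24 mm tall, on the middle of it; 34 mm tall in all, 15 to 30 g. Origin on its axis half way up, 17 mm above its underside; z points from foot to stub end. None if there is no such block.
- block2: Cured block of the mould's near right cavity, for the tray's near right compartment. Pale amber resin foot 26 x 20 x 10 mm (x, y, z), cast in the cavity, with a black plastic holder stub 16 x 12 mm, 24 mm tall, on the middle of it; 34 mm tall in all, 15 to 30 g. Origin on its axis half way up, 17 mm above its underside; z points from foot to stub end. None if there is no such block.
- block3: Cured block of the mould's middle left cavity, for the tray's middle left compartment. Pale amber resin foot 26 x 20 x 10 mm (x, y, z), cast in the cavity, with a black plastic holder stub 16 x 12 mm, 24 mm tall, on the middle of it; 34 mm tall in all, 15 to 30 g. Origin on its axis half way up, 17 mm above its underside; z points from foot to stub end. None if there is no such block.
- block4: Cured block of the mould's middle right cavity, for the tray's middle right compartment. Pale amber resin foot 26 x 20 x 10 mm (x, y, z), cast in the cavity, with a black plastic holder stub 16 x 12 mm, 24 mm tall, on the middle of it; 34 mm tall in all, 15 to 30 g. Origin on its axis half way up, 17 mm above its underside; z points from foot to stub end. None if there is no such block.
- block5: Cured block of the mould's far left cavity, for the tray's far left compartment. Pale amber resin foot 26 x 20 x 10 mm (x, y, z), cast in the cavity, with a black plastic holder stub 16 x 12 mm, 24 mm tall, on the middle of it; 34 mm tall in all, 15 to 30 g. Origin on its axis half way up, 17 mm above its underside; z points from foot to stub end. None if there is no such block.
- block6: Cured block of the mould's far right cavity, for the tray's far right compartment. Pale amber resin foot 26 x 20 x 10 mm (x, y, z), cast in the cavity, with a black plastic holder stub 16 x 12 mm, 24 mm tall, on the middle of it; 34 mm tall in all, 15 to 30 g. Origin on its axis half way up, 17 mm above its underside; z points from foot to stub end. None if there is no such block.
- reagent: Bystander: closed amber reagent bottle, 56 mm across, 130 mm tall, origin under its centre. Leave alone.
- tube_rack: Bystander: grey rack of capped tubes, 200 x 60 mm, 89 mm tall, origin under its centre. Leave alone.
- forceps: Bystander: steel forceps lying flat, 124 mm long, 10 mm wide, 8 mm high, origin under the middle. Leave alone.
There are look-alikes about, which are no part of the job. There is more than one size of the tray; the job needs the largest.

How it is judged (in metres and radians):
On the way, in this order (a step that is already met when the one before it is completed fails the run):
1. the lamp timer is turned to off (value of joint timer below 0.12 rad), for 0.2 s.
2. the guard is slid fully open (value of joint guard above 0.175 m), for 0.2 s.
At the end, for the whole second after the job is handed in: Timer within 0.12 rad of off; guard within 6 mm of shut; every block at rest, standing or lying, in the tray compartment matching its cavity (centre within 18 mm of the compartment's centre along tray x and y, under 28 mm above its underside); tray flat on the bench, at rest (value of joint timer below 0.12 rad and value of joint guard below 0.006 m and x of block1 in the frame of tray between -0.066 and -0.03 m and y of block1 in the frame of tray between 0.006 and 0.042 m and z of each of block1, block2, block3, block4, block5, block6 in the frame of tray below 0.028 m and linear speed of each of block1, block2, block3, block4, block5, block6, tray below 0.03 m/s and x of block2 in the frame of tray between -0.066 and -0.03 m and y of block2 in the frame of tray between -0.042 and -0.006 m and x of block3 in the frame of tray between -0.018 and 0.018 m and y of block3 in the frame of tray between 0.006 and 0.042 m and x of block4 in the frame of tray between -0.018 and 0.018 m and y of block4 in the frame of tray between -0.042 and -0.006 m and x of block5 in the frame of tray between 0.03 and 0.066 m and y of block5 in the frame of tray between 0.006 and 0.042 m and x of block6 in the frame of tray between 0.03 and 0.066 m and y of block6 in the frame of tray between -0.042 and -0.006 m and angle between tray's own z axis and vertical below 0.05 rad and height (world z) of tray below 0.01 m); the robot touches nothing.
It fails at once if the guard opened (more than 3 cm) while the lamp timer is still running (more than 0.25 rad from off) (value of joint guard above 0.03 m and value of joint timer above 0.25 rad).
It fails at once if a bystander (bottle, tube rack or forceps) moved more than 3 cm (distance of any of reagent, tube_rack, forceps from where it was at the start of the episode above 0.03 m).
Of block1, block2, block3, block4, block5, block6 only 4 to 6 are there at a start; the rules pass over those that are not, and their reading is None.
At some moment in a run one of tray may be knocked a few centimetres aside while the robot is not near it.
Once in a run the grip may slacken for a moment while it holds something.
It also fails if it takes over 210 s, if anything falls off the work surface, if the arm or the gripper's body presses on something with over 40 N, if the wrist force passes 120 N, or if a joint passes its speed limit or range.

ROBOT

A 6-joint arm with a two-finger parallel gripper is mounted at the origin on the work surface. World frame = base frame: x ahead of the robot, y to its left, z up, the work surface at z = 0. Lengths are in m, angles in degrees, forces in N, time in s.
With the tool pointing down it reaches from about 0.35 to 0.875 m from the base axis. Payload 4.2 kg.
Tool frame: the origin (TCP) lies on the centre line of the jaws, within the pads' length; the fingertips stand 25 mm ahead of it and the grasp point (between the pads) lies 6 mm ahead of it; z points along the fingers, y is the line along which they close (so a half turn about z gives the same grasp; the last joint's range is limited). The gripper opens to 87 mm and grips with 3 to 60 N. Pads are 19 mm wide; open, the fingers measure 117 mm over their backs; the gripper's body (75 mm by 190 mm) begins 51 mm behind the grasp point.
Start: joints at [-53.594, 22.042, 0.453, 0, -68.411, -14.817], TCP at [0.23, -0.581, 0.248] pointing down, gripper open.
Joint ranges: [-179.83, 179.83], [-69.29, 118.12], [-61.27, 80.66], [-181.25, 117.63], [-171.15, -9.14], [-177.46, 177.46]. Speed limits (degrees/s): [159.86, 159.86, 180, 180, 180, 180].

INTERFACE

Orientations are given as a 3x3 rotation matrix whose columns are the frame's x, y, z axes.
In Python, from station import r gives the robot as it stands.
- The arm moves only by the tool move_arm, never from a script. Its argument "series" is a list of rows, each an object with "grip": the opening, from 0 (shut) to 1 (fully open); "xyz": the shift along the tool's x, y, z in mm, a list of three; "angular": the turn, a rotation vector about the tool's x, y, z in rad, a list of three. A call has 1 to 10 rows; each row is the pose to reach, as a shift and turn from the pose commanded when the call began, along the tool's axes at that moment; what a row does not reach only later rows make up. A row lasts 1/10 s, in which the tool goes at most 50 mm and 8.59 degrees, less where a joint would pass 70% of its speed; a pose out of reach is approached as far as the arm can. A call with a gripper value outside its range is refused whole. The fingers move at their own pace and stop on an object; the grip force is fixed at half the most. Time passes only in rows, so rows that repeat a pose let the fingers close. It gives the time, the measured TCP pose, the force, the opening and the grip force at its end, in the units of the state.
- r.sense(): the state, without advancing time (a new reading comes with each control period).
- r.capture(name): name is "scene" or "top" or "wrist"; returns a dict with "img" (420x560x3 uint8, red, green, blue), "camera_matrix" (3x3 intrinsics, pixels), "k1" (the pictures are not rectified: a ray, as slopes to the right and down, at radius r is drawn at 1 + k1 r^2 times it, then the intrinsics apply), "rvec" (rotation vector, rad) and "tvec" (3), from world to camera coordinates, as OpenCV has them; the wrist camera has in their place "hand_eye" (4x4, takes a point from camera to tool coordinates, whose origin is the TCP and whose axes are the flange's). Camera axes: x right, y down, z forward; pixel columns grow to the right and rows downward; lengths in m; the calibration is good to about 2 mm. A picture is of the moment at which its call begins: read the wrist's pose just before it. There is no depth.
- r.finish_job(): hands the job in; it is judged then, once.
The state is a dict: "time_s": time; "joints": joint angles; "joint_velocities": joint speeds; "effort": joint torques, N m; "tcp_pos": TCP position; "ee_rot": TCP orientation; "wrist_force": force on the tool from outside, world axes, zero at the start; "moment": the same for the moment, N m; "gripper_width": opening from 0.0 (shut) to 1.0 (fully open); "gripper_force": force on a finger pad.
Only numpy, scipy, OpenCV 4.12 (cv2) and the standard library are available. Lean on these libraries where they do the work, as an engineer would, in place of code of your own. Each camera call takes 0.05 s, during which the arm holds its last target. There are 200 camera calls.

## Working session

There is one attempt and no reset: what is moved stays moved. The work goes in short steps, Python scripts to look and compute and a tool call to move; the robot and the scene stay as the last step left them, time stands still between calls to the robot, and variables do not carry over. Pictures are saved under pics/ and viewed, at most 17 in all, crops included, and the job is handed in when it is done.

Besides the shell and the picture viewer there is one more tool, called after "Emit:" as name(argument=value, ...) on one line, values as JSON. move_arm: Moves the arm, as the interface text tells. Its arguments: {"type":"object","properties":{"series":{"type":"array"}},"required":["series"]}

```bash
ls; mkdir -p pics
python3 - <<'E'
from station import r
import cv2
s=r.sense();print(s)
for n in("scene","top"):
    c=r.capture(n);cv2.imwrite(f"pics/{n}0.png",c["img"][:,:,::-1]);print(n,c["camera_matrix"],c["k1"],c["rvec"],c["tvec"])
c=r.capture("wrist");print(c["hand_eye"],c["camera_matrix"],c["k1"])
E
```

```text
pics
{'time_s': 0.0, 'joints': array([-5.35927576e+01,  2.20907891e+01,  3.80618948e-01, -2.93076538e-02,
       -6.84117224e+01, -1.48168348e+01]), 'joint_velocities': array([ 0.1540239 , -0.07834064, -0.08627131, -0.03055422, -0.02015086,
        0.05355971]), 'effort': array([ 2.93311768e-04, -3.90662813e+01,  1.87396753e+01,  4.22009066e+00,
        1.08965955e-02, -1.83536749e-04]), 'tcp_pos': array([ 0.22980396, -0.58063129,  0.24646417]), 'ee_rot': array([[-9.29907489e-01, -3.67792451e-01, -8.79844831e-04],
       [-3.67793494e-01,  9.29905354e-01,  1.99445270e-03],
       [ 8.46277739e-05,  2.17825770e-03, -9.99997624e-01]]), 'wrist_force': array([ 0.3011371 , -0.74173154, -1.00587681]), 'moment': array([-0.0339244 ,  0.00053922,  0.03041328]), 'gripper_force': 0.0, 'gripper_width': 0.99971949394457}
scene [[471.54944483   0.         281.85161129]
 [  0.         471.54944483 225.61217583]
 [  0.           0.           1.        ]] 0.008498287306122298 [ 0.91581876  2.63916425 -0.92197984] [ 0.51801393 -0.09255755  1.34056996]
top [[475.65366658   0.         275.80480264]
 [  0.         475.65366658 200.72744148]
 [  0.           0.           1.        ]] -0.08652780397275178 [ 2.17288108 -2.17478419  0.11741802] [-0.15911821  0.55728872  1.162951  ]
[[-5.56268753e-04 -9.60055261e-01 -2.79809910e-01  7.68944935e-02]
 [ 9.99999075e-01 -8.81310182e-04  1.03583979e-03 -3.92759830e-04]
 [-1.24106276e-03 -2.79809075e-01  9.60054864e-01 -1.36202397e-01]
 [ 0.00000000e+00  0.00000000e+00  0.00000000e+00  1.00000000e+00]] [[324.99564255   0.         279.08528617]
 [  0.         324.99564255 215.2320244 ]
 [  0.           0.           1.        ]] 0.009393123475448824
```

View pics/top0.png

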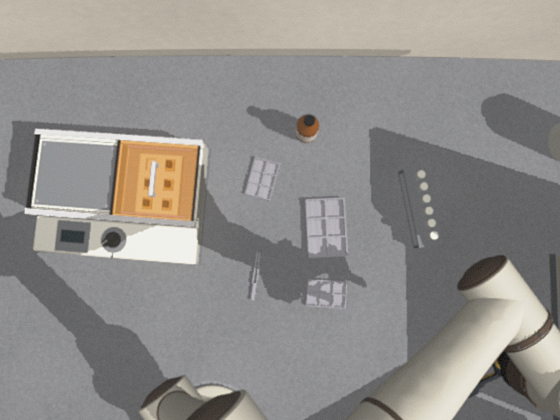

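View pics/scene0.png

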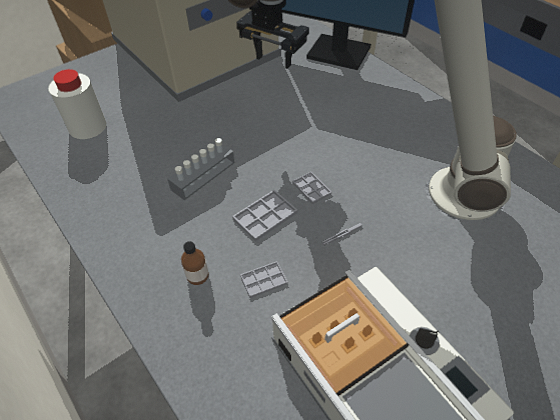

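The top view shows three six-compartment trays: a small one at (262,178), the largest at (326,226), and a middling one at (326,292). The largest fits the description. The unit has its handle at (153,178) and knob at (113,238). Forceps are at (255,276), the bottle at (308,127) and the rack at (428,205).

```bash
cat > h.py <<'E'
import numpy as np,cv2
from station import r
from scipy.spatial.transform import Rotation as R
def cast(c,px,z,s=None):
    "pixels -> world points on plane(s) z; s = state for the wrist camera"
    px=np.atleast_2d(px).astype(float);K=c["camera_matrix"]
    d=cv2.undistortPoints(px.reshape(-1,1,2),K,np.array([c["k1"],0,0,0.]))[:,0]
    d=np.c_[d,np.ones(len(d))]
    if "rvec" in c:
        M=cv2.Rodrigues(np.array(c["rvec"]))[0];o=-M.T@np.array(c["tvec"]);d=d@M
    else:
        H=np.array(c["hand_eye"]);E=np.array(s["ee_rot"]);o=np.array(s["tcp_pos"])+E@H[:3,3];d=d@(E@H[:3,:3]).T
    t=(z-o[2])/d[:,2];return o+t[:,None]*d
def proj(c,P,s=None):
    P=np.atleast_2d(P).astype(float)
    if "rvec" in c: rv,tv=np.array(c["rvec"],float),np.array(c["tvec"],float)
    else:
        H=np.array(c["hand_eye"]);T=np.eye(4);T[:3,:3]=s["ee_rot"];T[:3,3]=s["tcp_pos"];W=np.linalg.inv(T@H);rv=cv2.Rodrigues(W[:3,:3])[0];tv=W[:3,3]
    return cv2.projectPoints(P,rv,tv,c["camera_matrix"],np.array([c["k1"],0,0,0.]))[0][:,0]
def snap(name,f):
    s=r.sense();c=r.capture(name);cv2.imwrite(f"pics/{f}.png",c["img"][:,:,::-1]);np.save(f"pics/{f}.npy",{"c":c,"s":s},allow_pickle=True);return c,s
def load(f):
    d=np.load(f"pics/{f}.npy",allow_pickle=True).item();return d["c"],d["s"]
def goto(xyz,yaw=None):
    """shift (tool axes, mm) and rotvec from commanded(measured) pose to a down-pointing pose; yaw=deg of tool y axis (closing line) in world"""
    s=r.sense();E=np.array(s["ee_rot"]);d=E.T@(np.array(xyz)-s["tcp_pos"])*1000
    if yaw is None: a=np.zeros(3)
    else:
        best=None
        for k in(0,180):
            y=np.radians(yaw+k);Y=np.array([np.cos(y),np.sin(y),0]);Z=np.array([0,0,-1.]);N=np.c_[np.cross(Y,Z),Y,Z]
            a=R.from_matrix(E.T@N).as_rotvec()
            if best is None or np.linalg.norm(a)<np.linalg.norm(best):best=a
        a=best
    print("xyz",d.round(1),"ang",a.round(3),"rows",np.ceil(max(np.linalg.norm(d)/50,np.degrees(np.linalg.norm(a))/8.59)),"j6",s["joints"][5].round(1))
E
python3 - <<'E'
from h import *
c,s=snap("top","top1")
for n,p,z in[("handle",(153,178),.135),("hbar ends",[(155,161),(151,196)],.135),("knob",(113,238),.095),("tray ctr",(326,226),.014),("tray corners",[(306,199),(343,196),(347,256),(310,258)],.014),("small",[(251,157),(279,160),(270,199),(244,195)],.0),("mid",[(307,279),(347,280),(345,307),(306,305)],0),("forceps",[(258,254),(252,298)],.008),("bottle",(309,121),.13),("rack",[(421,174),(434,236),(402,172),(418,246)],.089),("stepcorners",[(35,249),(197,263)],.055),("back corners",[(36,130),(205,140)],.114),("tip",(485,275),.2)]:
    print(n,cast(c,p,z).round(3).tolist())
img=c["img"][110:270,20:220];cv2.imwrite("pics/cropA.png",cv2.resize(img,None,fx=4,fy=3.7,interpolation=cv2.INTER_CUBIC)[:,:,::-1])
E
```

```text
handle [[0.599, 0.124, 0.135]]
hbar ends [[0.639, 0.12, 0.135], [0.557, 0.127, 0.135]]
knob [[0.462, 0.226, 0.095]]
tray ctr [[0.494, -0.287, 0.014]]
tray corners [[0.563, -0.236, 0.014], [0.571, -0.331, 0.014], [0.419, -0.339, 0.014], [0.414, -0.245, 0.014]]
small [[0.674, -0.096, 0.0], [0.666, -0.168, 0.0], [0.564, -0.145, 0.0], [0.575, -0.078, 0.0]]
mid [[0.361, -0.239, 0.0], [0.358, -0.34, 0.0], [0.29, -0.334, 0.0], [0.296, -0.236, 0.0]]
forceps [[0.424, -0.115, 0.008], [0.314, -0.1, 0.008]]
bottle [[0.734, -0.237, 0.13]]
rack [[0.616, -0.51, 0.089], [0.466, -0.537, 0.089], [0.621, -0.464, 0.089], [0.443, -0.498, 0.089]]
stepcorners [[0.435, 0.436, 0.055], [0.403, 0.032, 0.055]]
back corners [[0.72, 0.419, 0.114], [0.693, 0.008, 0.114]]
tip [[0.379, -0.61, 0.2]]
```

View pics/cropA.png

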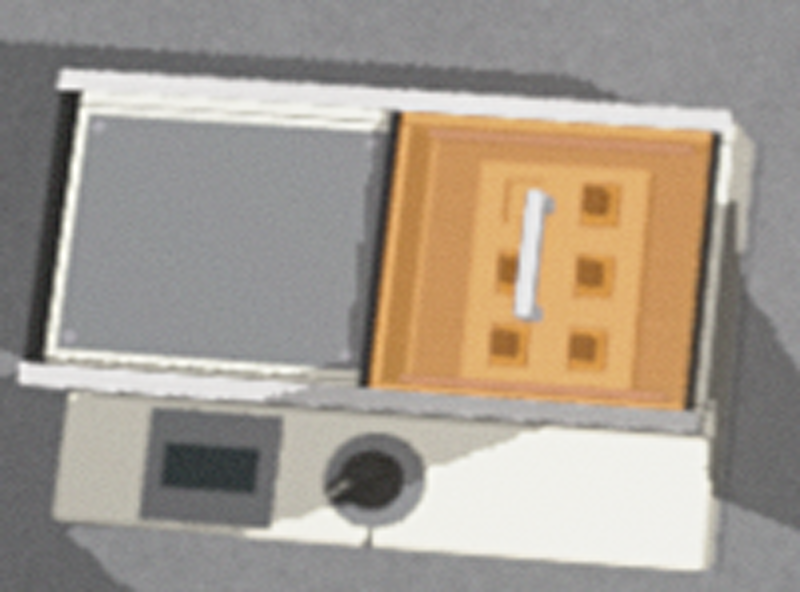

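The crop shows five blocks, with the far-left cavity (about (520,200) in the crop) empty. The timer's white line points left and slightly down, so the timer is running at about 60°. I'll move the wrist camera over the knob and guard.

```bash
python3 -c "
from h import *
goto([.50,.18,.30],86)"
```

```text
xyz [-531.1  608.2  -52.4] ang [ 0.001 -0.     0.447] rows 17.0 j6 -14.8
```

Emit:
move_arm(series=[{"grip": 1,"xyz": [0,0,-50],"angular": [0,0,0]},{"grip": 1,"xyz": [-265,305,-52],"angular": [0,0,0.45]},{"grip": 1,"xyz": [-265,305,-52],"angular": [0,0,0.45]},{"grip": 1,"xyz": [-265,305,-52],"angular": [0,0,0.45]},{"grip": 1,"xyz": [-265,305,-52],"angular": [0,0,0.45]},{"grip": 1,"xyz": [-265,305,-52],"angular": [0,0,0.45]},{"grip": 0.7,"xyz": [-530,608,-52],"angular": [0,0,0.45]},{"grip": 0.5,"xyz": [-530,608,-52],"angular": [0,0,0.45]},{"grip": 0.4,"xyz": [-530,608,-52],"angular": [0,0,0.45]},{"grip": 0.4,"xyz": [-530,608,-52],"angular": [0,0,0.45]}])

```text
time_s: 1.2
tcp_pos: [0.3778, -0.1613, 0.2993]
ee_rot: [[-0.997, 0.073, 0.001], [0.073, 0.997, 0.0], [-0.001, 0.0, -1.0]]
wrist_force: [0.9, -0.5, 0.8]
gripper_width: 0.718
gripper_force: 0.0
```

```bash
python3 -c "
from h import *
print(r.sense()['tcp_pos'])
goto([.50,.18,.30],86)"
```

```text
[ 0.37776296 -0.16132872  0.29933266]
xyz [-96.9 349.4  -0.5] ang [ 0.     0.001 -0.004] rows 8.0 j6 -94.0
```

Emit:
move_arm(series=[{"grip": 0.4,"xyz": [-97,350,0],"angular": [0,0,0]},{"grip": 0.4,"xyz": [-97,350,0],"angular": [0,0,0]},{"grip": 0.4,"xyz": [-97,350,0],"angular": [0,0,0]},{"grip": 0.4,"xyz": [-97,350,0],"angular": [0,0,0]},{"grip": 0.4,"xyz": [-97,350,0],"angular": [0,0,0]},{"grip": 0.4,"xyz": [-97,350,0],"angular": [0,0,0]},{"grip": 0.4,"xyz": [-97,350,0],"angular": [0,0,0]},{"grip": 0.4,"xyz": [-97,350,0],"angular": [0,0,0]},{"grip": 0.4,"xyz": [-97,350,0],"angular": [0,0,0]},{"grip": 0.4,"xyz": [-97,350,0],"angular": [0,0,0]}])

```text
time_s: 2.2
tcp_pos: [0.4997, 0.1782, 0.2987]
ee_rot: [[-0.997, 0.073, -0.001], [0.073, 0.997, -0.001], [0.001, -0.001, -1.0]]
wrist_force: [-0.3, -0.8, -0.0]
gripper_width: 0.401
gripper_force: 0.0
```

```bash
python3 -c "
from h import *
c,s=snap('wrist','w1');print(s['tcp_pos'],s['joints'],s['gripper_width'])"
```

```text
[0.49965268 0.1781586  0.29871891] [ 3.71542647e+01  1.08813763e+01 -7.80643371e+00 -4.89857943e-03
 -7.13868677e+01 -1.31344895e+02] 0.4012631079935187
```

View pics/w1.png

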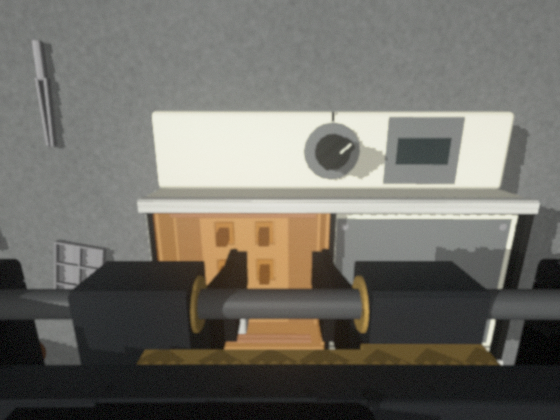

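The wrist view shows the knob disc at (332,152), with its white line running to about (350,146), roughly 60° from the front mark at (333,116). The step's front corners are at (152,113) and (513,113).

Run:
```python
from h import *
c,s=load("w1")
P=cast(c,[(153,113),(513,112)],.055,s);d=P[1]-P[0];yaw=np.degrees(np.arctan2(-d[0],d[1]));print(P.round(4),np.linalg.norm(d),"yaw",yaw)
y=np.radians(yaw);U=np.array([[np.cos(y),-np.sin(y)],[np.sin(y),np.cos(y)]])
mark=cast(c,(333,116),.055,s)[0];print("mark",mark)
for (a,b),q in zip([(-.192,-.105),(-.192,.306)],P): print("origin",q[:2]-U@[a,b])
g=cv2.cvtColor(c["img"],cv2.COLOR_RGB2GRAY)[120:185,300:365]
cv2.imwrite("pics/cropB.png",cv2.resize(c["img"][115:190,295:370,::-1],None,fx=7,fy=7,interpolation=cv2.INTER_CUBIC))
def cen(m,ox=295,oy=115):
    q=np.argwhere(m)[:,::-1]+[ox,oy];return q
sub=c["img"][115:190,295:370].astype(int);v=sub.max(2)
blk=cen(v<50);print("black",len(blk),blk.mean(0),cv2.minAreaRect(blk.astype(np.float32)))
```

```text
[[0.4046 0.0442 0.055 ]
 [0.4333 0.443  0.055 ]] 0.3997791525947589 yaw -4.124911864663476
mark [0.42240428 0.24403974 0.055     ]
origin [0.60362563 0.13513276]
origin [0.6028185  0.12394098]
black 0 [nan nan] ((0.0, 0.0), (0.0, 0.0), 0.0)<stdin>:12: RuntimeWarning: Mean of empty slice.
  ret = um.true_divide(
```

View pics/cropB.png

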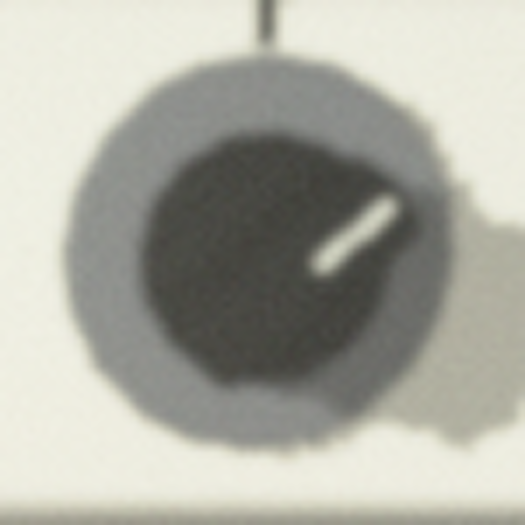

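The crop shows the white line from (318,268) to (392,203), the front mark at (265,20), and the grey dial centred at (258,252). I'll convert these.

Run:
```python
from h import *
c,s=load("w1")
f=lambda p:(np.array(p)/7+[295,115]-.43)
L=cast(c,[f((318,268)),f((392,203))],.099,s);D=cast(c,f((258,252)),.057,s);print(L.round(4),D.round(4))
d=L[1]-L[0];print("line dir",np.degrees(np.arctan2(d[1],d[0])))
y=np.radians(-4.2);U=np.array([[np.cos(y),-np.sin(y)],[np.sin(y),np.cos(y)]])
print("knob pred",np.array([.603,.130])+U@[-.148,.1], "origin from dial",D[0,:2]-U@[-.148,.1])
# foot of line from the knob axis
n=np.array([-d[1],d[0]])/np.hypot(d[0],d[1]);print("offset of axis from line mm",1000*(D[0,:2]-L[0,:2])@n)
```

```text
[[0.4589 0.2432 0.099 ]
 [0.4505 0.254  0.099 ]] [[0.4601 0.2409 0.057 ]]
line dir 127.98666645595677
knob pred [0.46272128 0.2405707 ] origin from dial [0.60036829 0.13034215]
offset of axis from line mm 0.4859216762282066
```

Emit:
move_arm(series=[{"grip": 0.45,"xyz": [44,60,40],"angular": [0,0,-2.304]},{"grip": 0.45,"xyz": [44,60,40],"angular": [0,0,-2.304]},{"grip": 0.45,"xyz": [44,60,40],"angular": [0,0,-2.304]},{"grip": 0.45,"xyz": [44,60,40],"angular": [0,0,-2.304]},{"grip": 0.45,"xyz": [44,60,40],"angular": [0,0,-2.304]},{"grip": 0.45,"xyz": [44,60,40],"angular": [0,0,-2.304]},{"grip": 0.45,"xyz": [44,60,40],"angular": [0,0,-2.304]},{"grip": 0.45,"xyz": [44,60,40],"angular": [0,0,-2.304]},{"grip": 0.45,"xyz": [44,60,40],"angular": [0,0,-2.304]},{"grip": 0.45,"xyz": [44,60,40],"angular": [0,0,-2.304]}])

```text
time_s: 3.25
tcp_pos: [0.4605, 0.24, 0.2597]
ee_rot: [[-0.139, -0.99, 0.001], [-0.99, 0.139, 0.001], [-0.001, -0.0, -1.0]]
wrist_force: [-0.2, -0.5, 0.2]
gripper_width: 0.449
gripper_force: 0.0
```

```bash
python3 -c "
from h import *
print(r.sense()['joints'])
goto([.46,.241,.15],218)"
```

```text
[ 4.54524954e+01  1.11699241e+01 -1.31375998e+01 -2.56350136e-03
 -6.56487879e+01 -5.34638064e+01]
xyz [ -0.9   0.6 109.7] ang [-0.001  0.    -0.803] rows 6.0 j6 -53.5
```

Emit:
move_arm(series=[{"grip": 0.45,"xyz": [-1,1,80],"angular": [0,0,-0.803]},{"grip": 0.45,"xyz": [-1,1,80],"angular": [0,0,-0.803]},{"grip": 0.45,"xyz": [-1,1,80],"angular": [0,0,-0.803]},{"grip": 0.45,"xyz": [-1,1,80],"angular": [0,0,-0.803]},{"grip": 0.45,"xyz": [-1,1,80],"angular": [0,0,-0.803]},{"grip": 0.45,"xyz": [-1,1,80],"angular": [0,0,-0.803]},{"grip": 0.45,"xyz": [-1,1,80],"angular": [0,0,-0.803]}])

```text
time_s: 3.95
tcp_pos: [0.4598, 0.2414, 0.1797]
ee_rot: [[0.611, -0.792, 0.001], [-0.792, -0.611, 0.0], [-0.0, -0.001, -1.0]]
wrist_force: [1.0, -0.0, 0.8]
gripper_width: 0.45
gripper_force: 0.0
```

```bash
python3 -c "
from h import *
goto([.46,.241,.096],218)"
```

```text
xyz [ 0.5  0.1 83.7] ang [-0.001  0.    -0.006] rows 2.0 j6 -8.0
```

Emit:
move_arm(series=[{"grip": 0.45,"xyz": [0,0,40],"angular": [0,0,0]},{"grip": 0.45,"xyz": [0,0,65],"angular": [0,0,0]},{"grip": 0.45,"xyz": [0,0,83],"angular": [0,0,0]},{"grip": 0.45,"xyz": [0,0,83],"angular": [0,0,0]},{"grip": 0.1,"xyz": [0,0,83],"angular": [0,0,0]},{"grip": 0.1,"xyz": [0,0,83],"angular": [0,0,0]},{"grip": 0.1,"xyz": [0,0,83],"angular": [0,0,0]},{"grip": 0.1,"xyz": [0,0,83],"angular": [0,0,0]}])

```text
time_s: 4.75
tcp_pos: [0.4599, 0.2429, 0.0966]
ee_rot: [[0.612, -0.791, 0.001], [-0.791, -0.612, 0.001], [-0.0, -0.001, -1.0]]
wrist_force: [0.3, 0.3, 1.2]
gripper_width: 0.174
gripper_force: 1.9
```

Emit:
move_arm(series=[{"grip": 0.1,"xyz": [0,0,0],"angular": [0,0,0]},{"grip": 0.1,"xyz": [0,0,0],"angular": [0,0,-0.12]},{"grip": 0.1,"xyz": [0,0,0],"angular": [0,0,-0.24]},{"grip": 0.1,"xyz": [0,0,0],"angular": [0,0,-0.36]},{"grip": 0.1,"xyz": [0,0,0],"angular": [0,0,-0.48]},{"grip": 0.1,"xyz": [0,0,0],"angular": [0,0,-0.6]},{"grip": 0.1,"xyz": [0,0,0],"angular": [0,0,-0.72]},{"grip": 0.1,"xyz": [0,0,0],"angular": [0,0,-0.8]},{"grip": 0.1,"xyz": [0,0,0],"angular": [0,0,-0.85]},{"grip": 0.1,"xyz": [0,0,0],"angular": [0,0,-0.85]}])

```text
time_s: 5.75
tcp_pos: [0.4586, 0.2411, 0.0965]
ee_rot: [[0.998, -0.062, -0.003], [-0.062, -0.998, -0.003], [-0.003, 0.003, -1.0]]
wrist_force: [-3.2, -4.3, 6.5]
gripper_width: 0.157
gripper_force: 30.0
```

```bash
python3 -c "
from h import *
s=r.sense();print(s['moment'],s['joints'][5],np.degrees(np.arctan2(s['ee_rot'][1][1],s['ee_rot'][0][1])))"
```

```text
[-1.37016205  0.88747482 -0.28647487] 40.707455620859044 -93.570120791266
```

Emit:
move_arm(series=[{"grip": 0.45,"xyz": [0,0,0],"angular": [0,0,0]},{"grip": 0.45,"xyz": [0,0,0],"angular": [0,0,0]},{"grip": 0.45,"xyz": [0,0,-40],"angular": [0,0,0]},{"grip": 0.45,"xyz": [0,0,-90],"angular": [0,0,0]},{"grip": 0.45,"xyz": [0,0,-120],"angular": [0,0,0]},{"grip": 0.45,"xyz": [0,0,-150],"angular": [0,0,0]},{"grip": 0.45,"xyz": [0,0,-150],"angular": [0,0,0]}])

```text
time_s: 6.45
tcp_pos: [0.462, 0.2448, 0.2511]
ee_rot: [[0.998, -0.061, 0.009], [-0.061, -0.998, 0.007], [0.008, -0.008, -1.0]]
wrist_force: [0.5, 0.5, -0.3]
gripper_width: 0.448
gripper_force: 0.0
```

```bash
python3 -c "
from h import *
c,s=snap('wrist','w2');print(s['tcp_pos'],s['joints'].round(1))
goto([.600,.130,.18],265.8)"
```

```text
[0.46200933 0.24481693 0.2510571 ] [ 45.8  11.6 -13.9   0.1 -63.8  40.7]
xyz [145.7 105.6  68.5] ang [-0.005 -0.004  0.012] rows 4.0 j6 40.7
```

View pics/w2.png

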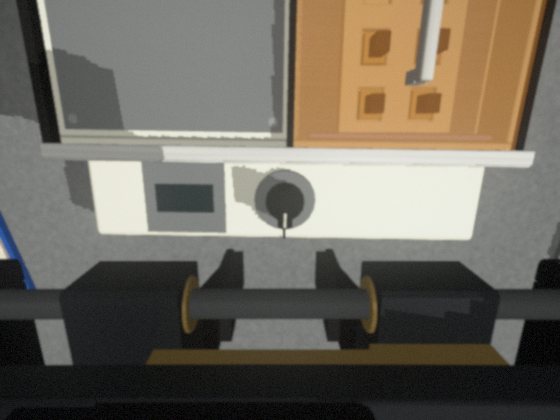

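The white line at (285,222) now points straight at the front mark (285,233), so the timer is off. The handle's near end is at about (427,73), which I'll use to refine its position.

```bash
python3 -c "
from h import *
c,s=load('w2')
print(cast(c,[(427,79),(436,2)],.135,s))"
```

```text
[[0.56145301 0.13309512 0.135     ]
 [0.60952962 0.13027609 0.135     ]]
```

Emit:
move_arm(series=[{"grip": 0.45,"xyz": [146,106,40],"angular": [-0.005,-0.004,0.012]},{"grip": 0.45,"xyz": [146,106,40],"angular": [-0.005,-0.004,0.012]},{"grip": 0.45,"xyz": [146,106,40],"angular": [-0.005,-0.004,0.012]},{"grip": 0.45,"xyz": [146,106,40],"angular": [-0.005,-0.004,0.012]},{"grip": 0.45,"xyz": [146,106,40],"angular": [-0.005,-0.004,0.012]},{"grip": 0.45,"xyz": [146,106,40],"angular": [-0.005,-0.004,0.012]}])

```text
time_s: 7.1
tcp_pos: [0.5986, 0.1274, 0.2039]
ee_rot: [[0.997, -0.075, -0.008], [-0.075, -0.997, -0.006], [-0.007, 0.006, -1.0]]
wrist_force: [-0.2, -0.2, 0.4]
gripper_width: 0.448
gripper_force: 0.0
```

```bash
python3 -c "
from h import *
goto([.600,.130,.136],265.8)"
```

```text
xyz [ 1.7 -3.1 67.9] ang [ 0.006  0.007 -0.002] rows 2.0 j6 58.4
```

Emit:
move_arm(series=[{"grip": 0.45,"xyz": [2,-3,35],"angular": [0.006,0.007,0]},{"grip": 0.45,"xyz": [2,-3,55],"angular": [0.006,0.007,0]},{"grip": 0.45,"xyz": [2,-3,68],"angular": [0.006,0.007,0]},{"grip": 0.45,"xyz": [2,-3,68],"angular": [0.006,0.007,0]},{"grip": 0,"xyz": [2,-3,68],"angular": [0.006,0.007,0]},{"grip": 0,"xyz": [2,-3,68],"angular": [0.006,0.007,0]},{"grip": 0,"xyz": [2,-3,68],"angular": [0.006,0.007,0]},{"grip": 0,"xyz": [2,-3,68],"angular": [0.006,0.007,0]},{"grip": 0,"xyz": [2,-3,68],"angular": [0.006,0.007,0]},{"grip": 0,"xyz": [2,-3,68],"angular": [0.006,0.007,0]}])

```text
time_s: 8.1
tcp_pos: [0.6011, 0.1305, 0.1387]
ee_rot: [[0.997, -0.074, 0.004], [-0.074, -0.997, 0.001], [0.004, -0.001, -1.0]]
wrist_force: [-0.2, -0.0, 3.9]
gripper_width: 0.111
gripper_force: 30.1
```

```bash
python3 -c "
from h import *
y=np.radians(-4.2)
s=r.sense();goto(np.array(s['tcp_pos'])+.19*np.array([-np.sin(y),np.cos(y),0]))"
```

```text
xyz [-1.0e-01 -1.9e+02  2.0e-01] ang [0. 0. 0.] rows 4.0 j6 58.4
```

Emit:
move_arm(series=[{"grip": 0,"xyz": [0,-20,-1],"angular": [0,0,0]},{"grip": 0,"xyz": [0,-50,-1],"angular": [0,0,0]},{"grip": 0,"xyz": [0,-80,-1],"angular": [0,0,0]},{"grip": 0,"xyz": [0,-110,-1],"angular": [0,0,0]},{"grip": 0,"xyz": [0,-140,-1],"angular": [0,0,0]},{"grip": 0,"xyz": [0,-165,-1],"angular": [0,0,0]},{"grip": 0,"xyz": [0,-182,-1],"angular": [0,0,0]},{"grip": 0,"xyz": [0,-190,-1],"angular": [0,0,0]},{"grip": 0,"xyz": [0,-191,-1],"angular": [0,0,0]},{"grip": 0,"xyz": [0,-191,-1],"angular": [0,0,0]}])

```text
time_s: 9.1
tcp_pos: [0.6154, 0.3194, 0.1388]
ee_rot: [[0.997, -0.075, 0.003], [-0.075, -0.997, -0.001], [0.003, 0.001, -1.0]]
wrist_force: [3.7, -3.8, -2.7]
gripper_width: 0.108
gripper_force: 30.1
```

Emit:
move_arm(series=[{"grip": 0,"xyz": [0,0,0],"angular": [0,0,0]},{"grip": 0,"xyz": [0,0,0],"angular": [0,0,0]},{"grip": 0.45,"xyz": [0,0,0],"angular": [0,0,0]},{"grip": 0.45,"xyz": [0,0,0],"angular": [0,0,0]},{"grip": 0.45,"xyz": [0,0,0],"angular": [0,0,0]},{"grip": 0.45,"xyz": [0,0,-40],"angular": [0,0,0]},{"grip": 0.45,"xyz": [0,0,-80],"angular": [0,0,0]},{"grip": 0.45,"xyz": [0,0,-130],"angular": [0,0,0]},{"grip": 0.45,"xyz": [0,0,-170],"angular": [0,0,0]},{"grip": 0.45,"xyz": [0,0,-170],"angular": [0,0,0]}])

```text
time_s: 10.1
tcp_pos: [0.6164, 0.3222, 0.3182]
ee_rot: [[0.997, -0.073, 0.016], [-0.073, -0.997, 0.009], [0.016, -0.01, -1.0]]
wrist_force: [0.0, 0.2, 0.6]
gripper_width: 0.445
gripper_force: 0.0
```

```bash
python3 -c "
from h import *
print(r.sense()['joints'].round(1))
c,s=snap('top','top2')
i=c['img'][110:310,20:370];cv2.imwrite('pics/cropC.png',cv2.resize(i,(800,457),interpolation=cv2.INTER_CUBIC)[:,:,::-1])
goto([.54,.13,.30],86)"
```

```text
[ 41.   26.8  17.8   0.2 -80.   44.8]
xyz [-61.  196.9  12. ] ang [-0.007 -0.009 -0.003] rows 5.0 j6 44.8
```

View pics/cropC.png

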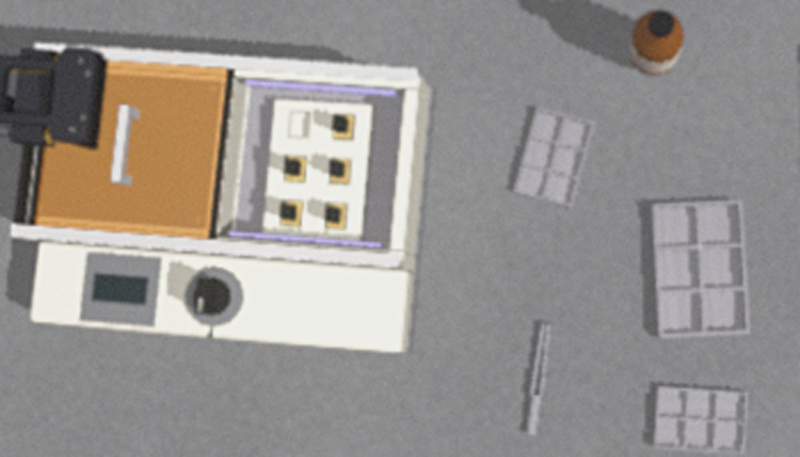

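The guard is fully open over the deck, with its handle at crop (122,145). The stubs stand at (342,125), (294,168), (340,168), (290,212) and (335,214), and the far-left cavity is empty. The largest tray is at crop (702,268). Next is a wrist view of the mould.

Emit:
move_arm(series=[{"grip": 0.35,"xyz": [-52,197,20],"angular": [-0.007,-0.009,0]},{"grip": 0.35,"xyz": [-52,197,20],"angular": [-0.007,-0.009,0]},{"grip": 0.35,"xyz": [-52,197,20],"angular": [-0.007,-0.009,0]},{"grip": 0.35,"xyz": [-52,197,20],"angular": [-0.007,-0.009,0]},{"grip": 0.35,"xyz": [-52,197,20],"angular": [-0.007,-0.009,0]},{"grip": 0.35,"xyz": [-52,197,20],"angular": [-0.007,-0.009,0]},{"grip": 0.35,"xyz": [-52,197,20],"angular": [-0.007,-0.009,0]}])

```text
time_s: 10.85
tcp_pos: [0.5483, 0.129, 0.2884]
ee_rot: [[0.997, -0.073, -0.007], [-0.073, -0.997, -0.006], [-0.006, 0.006, -1.0]]
wrist_force: [1.2, 0.8, -0.0]
gripper_width: 0.356
gripper_force: 0.0
```

```bash
python3 -c "
from h import *
c,s=snap('wrist','w3');print(s['tcp_pos'])
c,s=snap('top','top3')
m=cast(c,[(326,226)],.014)
hsv=cv2.cvtColor(c['img'],cv2.COLOR_RGB2HSV);print(hsv[200,320],hsv[230,315],hsv[320,200],hsv[226,285])
"
```

```text
[0.54827644 0.12900943 0.28840755]
[143   7 149] [137  10 184] [140   5 146] [ 98   7 143]
```

View pics/w3.png

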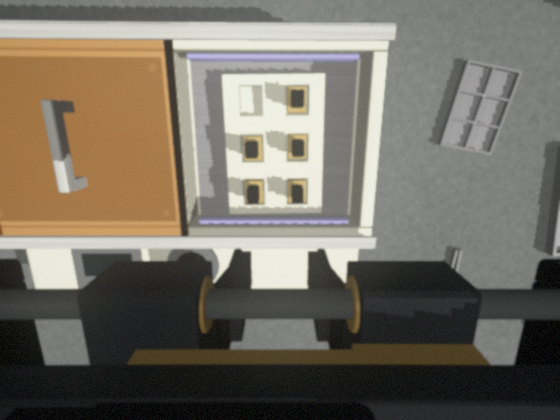

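The mould is a white rectangle from (222,73) to (325,212). Stubs are at (297,98), (252,148), (297,147), (253,192) and (297,192), and the empty cavity is at (250,99).

```bash
cat >> h.py <<'E'
def blocks(c,s):
    "black blobs (stubs) -> world xy at mid height of stub"
    m=(c["img"].max(2)<75).astype(np.uint8);n,l,st,ce=cv2.connectedComponentsWithStats(m)
    return [(ce[i].round(0),cast(c,ce[i],.082,s)[0].round(4)) for i in range(1,n) if 60<st[i,4]<700 and st[i,0]+st[i,2]<340 and 200<st[i,0] and st[i,1]+st[i,3]<215]
def tray(c):
    "large tray: light mask on the bench -> biggest near 148x100, from the top camera"
    hsv=cv2.cvtColor(cv2.GaussianBlur(c["img"],(3,3),0),cv2.COLOR_RGB2HSV)
    m=(((hsv[...,0]>118)&(hsv[...,0]<160)&(hsv[...,2]>100))).astype(np.uint8)
    m=cv2.morphologyEx(m,cv2.MORPH_OPEN,np.ones((3,3),np.uint8));m=cv2.morphologyEx(m,cv2.MORPH_CLOSE,np.ones((5,5),np.uint8))
    out=[]
    for k in cv2.findContours(m,cv2.RETR_EXTERNAL,cv2.CHAIN_APPROX_NONE)[0]:
        if cv2.contourArea(k)<1200: continue
        P=cast(c,k[:,0],.010)[:,:2];q=cv2.minAreaRect((P*1000).astype(np.float32))
        a=q[2]%90
        if a>45:a-=90
        out.append(((np.array(q[0])/1000).round(4),np.round(q[1],0),round(a,1)))
    return out
E
python3 - <<'E'
from h import *
c,s=load("w3")
m=(c["img"].min(2)>190).astype(np.uint8);m[:,:205]=0;m[:62]=0;m[222:]=0;m[:,345:]=0
m=cv2.morphologyEx(m,cv2.MORPH_OPEN,np.ones((3,3),np.uint8))
k=max(cv2.findContours(m,cv2.RETR_EXTERNAL,cv2.CHAIN_APPROX_NONE)[0],key=cv2.contourArea)
P=cast(c,k[:,0],.070,s)[:,:2];q=cv2.minAreaRect((P*1000).astype(np.float32));print("mould",q)
for b in blocks(c,s):print(b)
ct,_=load("top3")
for t in tray(ct):print(t)
E
```

```text
mould ((599.1038818359375, 129.3055419921875), (103.58406829833984, 139.48068237304688), 86.38689422607422)
(array([252., 194.]), array([0.5495, 0.1567, 0.082 ]))
(array([297., 194.]), array([0.5463, 0.1088, 0.082 ]))
(array([0.6105, 0.1436]), array([179., 184.]), -4.2)
(array([ 0.4791, -0.1742]), array([1525.,  928.]), -0.0)
```

Run:
```python
from h import *
c,s=load("w3")
for T in (90,110):
    m=(c["img"].max(2)<T).astype(np.uint8);m[:80]=0;m[215:]=0;m[:,:228]=0;m[:,322:]=0
    n,l,st,ce=cv2.connectedComponentsWithStats(m)
    for i in range(1,n):
        if st[i,4]>60:print(T,st[i],cast(c,ce[i],.084,s)[0].round(4))
ct,_=load("top3")
b=cv2.GaussianBlur(ct["img"],(7,7),0).astype(int)
for p in[(315,230),(335,210),(326,226),(262,178),(285,226),(360,226),(326,160),(326,330),(230,300)]:print(p,b[p[1],p[0]])
```

```text
90 [292  91  11  15 158] [0.6432 0.1032 0.084 ]
90 [293 141  10  14 138] [0.5953 0.1053 0.084 ]
90 [246 142  11  15 158] [0.5974 0.153  0.084 ]
90 [247 186  11  17 168] [0.55   0.1563 0.084 ]
90 [292 186  10  16 152] [0.5472 0.109  0.084 ]
110 [291  90  12  17 192] [0.6429 0.1035 0.084 ]
110 [245 141  13  17 190] [0.5973 0.1534 0.084 ]
110 [292 140  11  16 170] [0.5954 0.1057 0.084 ]
110 [247 185  12  19 201] [0.5499 0.1565 0.084 ]
110 [291 185  12  18 186] [0.547  0.1089 0.084 ]
(315, 230) [181 177 184]
(335, 210) [176 173 179]
(326, 226) [160 158 163]
(262, 178) [159 156 161]
(285, 226) [141 142 143]
(360, 226) [141 141 143]
(326, 160) [142 142 144]
(326, 330) [142 142 143]
(230, 300) [141 141 143]
```

```bash
python3 - <<'E'
s=open("h.py").read()
i=s.index('    hsv=cv2.cvtColor(cv2');j=s.index('    out=[]')
s=s[:i]+'''    b=cv2.GaussianBlur(c["img"],(5,5),0).astype(int);m=((b[...,2]>149)&(b[...,0]-b[...,1]>=1)&(b[...,0]-b[...,2]<4)).astype(np.uint8)
    m=cv2.morphologyEx(m,cv2.MORPH_CLOSE,np.ones((5,5),np.uint8));m=cv2.morphologyEx(m,cv2.MORPH_OPEN,np.ones((7,7),np.uint8))
'''+s[j:]
open("h.py","w").write(s)
E
python3 - <<'E'
from h import *
ct,_=load("top3")
for t in tray(ct):print(t)
goto([.547,.1089,.13],266)
E
```

```text
(array([ 0.4897, -0.2889]), array([150., 102.]), 2.2)
xyz [  1.   19.8 158.5] ang [ 0.006  0.007 -0.003] rows 4.0 j6 56.0
```

Emit:
move_arm(series=[{"grip": 0.35,"xyz": [1,20,45],"angular": [0.006,0.007,0]},{"grip": 0.35,"xyz": [1,20,90],"angular": [0.006,0.007,0]},{"grip": 0.35,"xyz": [1,20,135],"angular": [0.006,0.007,0]},{"grip": 0.35,"xyz": [1,20,158],"angular": [0.006,0.007,0]},{"grip": 0.35,"xyz": [1,20,158],"angular": [0.006,0.007,0]},{"grip": 0.35,"xyz": [1,20,158],"angular": [0.006,0.007,0]}])

```text
time_s: 11.55
tcp_pos: [0.5475, 0.1084, 0.1313]
ee_rot: [[0.997, -0.072, 0.002], [-0.072, -0.997, -0.001], [0.002, 0.0, -1.0]]
wrist_force: [0.5, -0.9, 0.5]
gripper_width: 0.348
gripper_force: 0.0
```

```bash
python3 -c "
from h import *
goto([.547,.1089,.0985],266)
c,s=snap('scene','s2')
p=proj(c,[.547,.1089,.09])[0].astype(int);print(p)
i=c['img'][p[1]-60:p[1]+60,p[0]-80:p[0]+80];cv2.imwrite('pics/cropD.png',cv2.resize(i,None,fx=5,fy=5,interpolation=cv2.INTER_CUBIC)[:,:,::-1])"
```

```text
xyz [-0.6 -0.4 32.8] ang [ 0.    -0.002 -0.002] rows 1.0 j6 57.9
[352 312]
```

View pics/cropD.png

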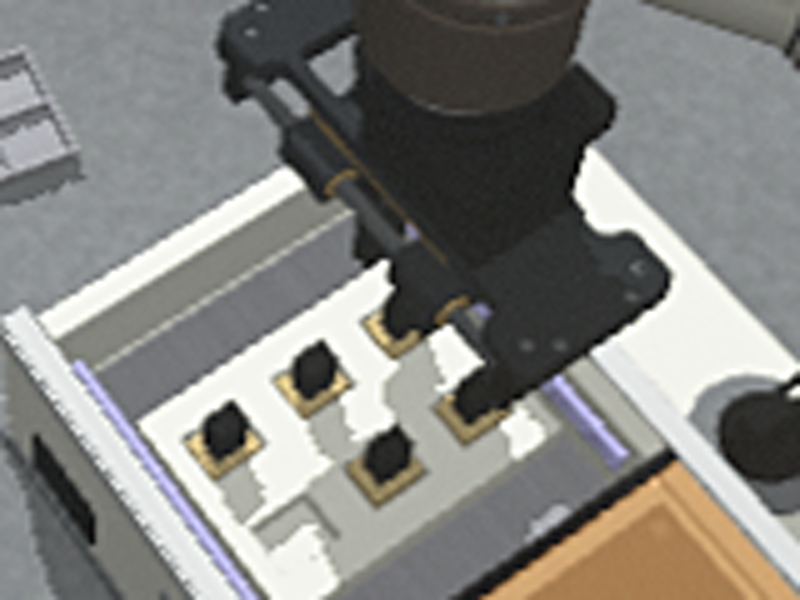

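The fingers straddle the near-right stub at crop (395,325) and clear the near-left one. I'll descend and grip.

Emit:
move_arm(series=[{"grip": 0.35,"xyz": [0,0,20],"angular": [0,0,0]},{"grip": 0.35,"xyz": [0,0,33],"angular": [0,0,0]},{"grip": 0.35,"xyz": [0,0,33],"angular": [0,0,0]},{"grip": 0,"xyz": [0,0,33],"angular": [0,0,0]},{"grip": 0,"xyz": [0,0,33],"angular": [0,0,0]},{"grip": 0,"xyz": [0,0,33],"angular": [0,0,0]},{"grip": 0,"xyz": [0,0,33],"angular": [0,0,0]},{"grip": 0,"xyz": [0,0,15],"angular": [0,0,0]},{"grip": 0,"xyz": [0,0,-30],"angular": [0,0,0]},{"grip": 0,"xyz": [0,0,-75],"angular": [0,0,0]}])

```text
time_s: 12.6
tcp_pos: [0.5459, 0.1071, 0.2067]
ee_rot: [[0.997, -0.074, -0.001], [-0.074, -0.997, -0.001], [-0.001, 0.001, -1.0]]
wrist_force: [1.1, 0.3, -0.7]
gripper_width: 0.136
gripper_force: 30.0
```

```bash
cat >> h.py <<'E'
def comp(T,i,j):
    "compartment centre; T=(x,y,yaw deg), i=-1 near..1 far, j=1 left,-1 right"
    a=np.radians(T[2]);return np.array(T[:2])+np.array([[np.cos(a),-np.sin(a)],[np.sin(a),np.cos(a)]])@[.048*i,.024*j]
E
python3 -c "
from h import *
s=r.sense();print(s['tcp_pos'],s['gripper_width'],s['gripper_force'])
c,_=snap('top','t4');print(tray(c))
p=comp((.4897,-.2889,2.2),-1,-1);goto([*p,.12],266);print(p)"
```

```text
[0.54593502 0.10710614 0.20667817] 0.13573347886222054 30.00019669532776
[(array([ 0.49  , -0.2892]), array([150., 103.]), 2.6)]
xyz [-78.8 430.1  93.1] ang [-0.004 -0.015 -0.002] rows 9.0 j6 57.9
[ 0.44265669 -0.31472492]
```

Emit:
move_arm(series=[{"grip": 0,"xyz": [-79,430,0],"angular": [0,0,0]},{"grip": 0,"xyz": [-79,430,0],"angular": [0,0,0]},{"grip": 0,"xyz": [-79,430,0],"angular": [0,0,0]},{"grip": 0,"xyz": [-79,430,0],"angular": [0,0,0]},{"grip": 0,"xyz": [-79,430,0],"angular": [0,0,0]},{"grip": 0,"xyz": [-79,430,30],"angular": [0,0,0]},{"grip": 0,"xyz": [-79,430,60],"angular": [0,0,0]},{"grip": 0,"xyz": [-79,430,93],"angular": [0,0,0]},{"grip": 0,"xyz": [-79,430,93],"angular": [0,0,0]},{"grip": 0,"xyz": [-79,430,93],"angular": [0,0,0]}])

```text
time_s: 13.65
tcp_pos: [0.433, -0.3176, 0.1096]
ee_rot: [[0.997, -0.079, -0.004], [-0.079, -0.997, 0.002], [-0.005, -0.002, -1.0]]
wrist_force: [-0.3, 0.8, -1.0]
gripper_width: 0.135
gripper_force: 30.0
```

```bash
python3 -c "
from h import *
s=r.sense();print(s['gripper_width'],s['joints'].round(0))
c,_=snap('wrist','w4')
p=comp((.4897,-.2889,2.2),-1,-1);goto([*p,.0445],266)"
```

```text
0.1347139707599169 [-19.  22. -22.  -0. -46. 105.]
xyz [ 9.4 -3.5 65.1] ang [-0.002  0.005 -0.009] rows 2.0 j6 104.5
```

View pics/w4.png

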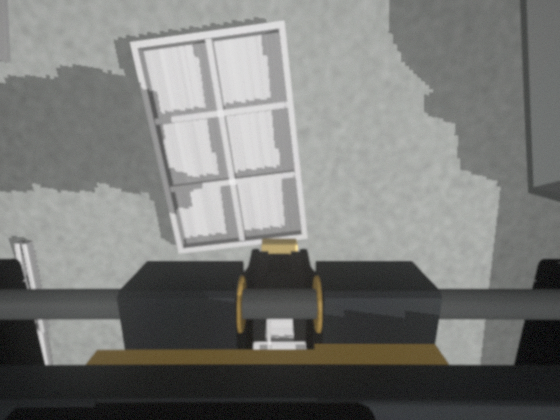

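The tray is at corners (133,43), (284,23), (305,235) and (180,250), and the held block's foot is at (280,243). I'll check the tray position from this view.

```bash
python3 -c "
from h import *
c,s=load('w4')
P=cast(c,[(133,43),(284,23),(305,235),(180,250)],.014,s);print(P.round(4),P.mean(0))
print(np.degrees(np.arctan2(*(P[1]-P[2])[1::-1])),np.linalg.norm(P[1]-P[2]),np.linalg.norm(P[0]-P[1]))
c,_=snap('top','t5');print(tray(c))"
```

```text
[[ 0.5637 -0.2341  0.014 ]
 [ 0.5674 -0.3313  0.014 ]
 [ 0.4246 -0.3365  0.014 ]
 [ 0.4199 -0.2402  0.014 ]] [ 0.4938959  -0.28549149  0.014     ]
2.0968853347194467 0.14289848043842857 0.09726807476511952
[]
```

```bash
python3 -c "
from h import *
p=comp((.491,-.2875,2.3),-1,-1);goto([*p,.0445],266)"
```

```text
xyz [ 9.2 -3.8 66.8] ang [-0.001  0.002 -0.007] rows 2.0 j6 104.4
```

Emit:
move_arm(series=[{"grip": 0,"xyz": [9,-4,25],"angular": [0,0,0]},{"grip": 0,"xyz": [9,-4,45],"angular": [0,0,0]},{"grip": 0,"xyz": [9,-4,58],"angular": [0,0,0]},{"grip": 0,"xyz": [9,-4,64],"angular": [0,0,0]},{"grip": 0,"xyz": [9,-4,64],"angular": [0,0,0]}])

```text
time_s: 14.25
tcp_pos: [0.4463, -0.3114, 0.0494]
ee_rot: [[0.997, -0.072, 0.002], [-0.072, -0.997, -0.0], [0.002, 0.0, -1.0]]
wrist_force: [-0.0, -0.0, -0.5]
gripper_width: 0.132
gripper_force: 30.0
```

Emit:
move_arm(series=[{"grip": 0,"xyz": [-1,1,5],"angular": [0,0,0]},{"grip": 0,"xyz": [-1,1,5],"angular": [0,0,0]},{"grip": 0.35,"xyz": [-1,1,5],"angular": [0,0,0]},{"grip": 0.35,"xyz": [-1,1,5],"angular": [0,0,0]},{"grip": 0.35,"xyz": [-1,1,-30],"angular": [0,0,0]},{"grip": 0.35,"xyz": [-1,1,-80],"angular": [0,0,0]},{"grip": 0.35,"xyz": [-1,1,-130],"angular": [0,0,0]},{"grip": 0.35,"xyz": [-1,1,-160],"angular": [0,0,0]},{"grip": 0.35,"xyz": [-1,1,-160],"angular": [0,0,0]}])

```text
time_s: 15.15
tcp_pos: [0.4468, -0.3145, 0.215]
ee_rot: [[0.997, -0.073, 0.012], [-0.073, -0.997, -0.005], [0.013, 0.004, -1.0]]
wrist_force: [1.9, -0.1, 0.3]
gripper_width: 0.348
gripper_force: 0.0
```

```bash
python3 -c "
from h import *
goto([.5498,.1564,.205],266)"
```

```text
xyz [  68.2 -477.2    8.7] ang [ 0.004 -0.013 -0.003] rows 10.0 j6 103.9
```

Emit:
move_arm(series=[{"grip": 0.35,"xyz": [68,-477,5],"angular": [0,0,0]},{"grip": 0.35,"xyz": [68,-477,5],"angular": [0,0,0]},{"grip": 0.35,"xyz": [68,-477,5],"angular": [0,0,0]},{"grip": 0.35,"xyz": [68,-477,5],"angular": [0,0,0]},{"grip": 0.35,"xyz": [68,-477,5],"angular": [0,0,0]},{"grip": 0.35,"xyz": [68,-477,5],"angular": [0,0,0]},{"grip": 0.35,"xyz": [68,-477,5],"angular": [0,0,0]},{"grip": 0.35,"xyz": [68,-477,5],"angular": [0,0,0]},{"grip": 0.35,"xyz": [68,-477,5],"angular": [0,0,0]},{"grip": 0.35,"xyz": [68,-477,5],"angular": [0,0,0]}])

```text
time_s: 16.15
tcp_pos: [0.5472, 0.1605, 0.2032]
ee_rot: [[0.997, -0.072, 0.0], [-0.072, -0.997, -0.0], [0.0, 0.0, -1.0]]
wrist_force: [0.4, -0.7, -0.1]
gripper_width: 0.352
gripper_force: 0.0
```

Emit:
move_arm(series=[{"grip": 0.35,"xyz": [0,0,40],"angular": [0,0,0]},{"grip": 0.35,"xyz": [0,0,70],"angular": [0,0,0]},{"grip": 0.35,"xyz": [0,0,70],"angular": [0,0,0]},{"grip": 0.35,"xyz": [0,0,70],"angular": [0,0,0]}])

```text
time_s: 16.55
tcp_pos: [0.5474, 0.1573, 0.1339]
ee_rot: [[0.997, -0.073, 0.0], [-0.073, -0.997, -0.001], [0.0, 0.001, -1.0]]
wrist_force: [0.2, -0.2, 0.9]
gripper_width: 0.349
gripper_force: 0.0
```

```bash
python3 -c "
from h import *
c,_=snap('top','t6');print(tray(c))
goto([.5498,.1564,.0985],266)"
```

```text
[(array([ 0.4899, -0.2889]), array([150., 102.]), 2.3)]
xyz [ 1.6  1.1 36.7] ang [-0.    -0.003 -0.004] rows 1.0 j6 53.4
```

Emit:
move_arm(series=[{"grip": 0.35,"xyz": [2,1,22],"angular": [0,0,0]},{"grip": 0.35,"xyz": [2,1,36],"angular": [0,0,0]},{"grip": 0.35,"xyz": [2,1,36],"angular": [0,0,0]},{"grip": 0,"xyz": [2,1,36],"angular": [0,0,0]},{"grip": 0,"xyz": [2,1,36],"angular": [0,0,0]},{"grip": 0,"xyz": [2,1,36],"angular": [0,0,0]},{"grip": 0,"xyz": [2,1,36],"angular": [0,0,0]},{"grip": 0,"xyz": [2,1,15],"angular": [0,0,0]},{"grip": 0,"xyz": [2,1,-30],"angular": [0,0,0]},{"grip": 0,"xyz": [2,1,-70],"angular": [0,0,0]}])

```text
time_s: 17.6
tcp_pos: [0.549, 0.1563, 0.2054]
ee_rot: [[0.997, -0.073, 0.001], [-0.073, -0.997, -0.001], [0.001, 0.001, -1.0]]
wrist_force: [1.0, 1.3, 1.1]
gripper_width: 0.135
gripper_force: 30.0
```

```bash
python3 -c "
from h import *
p=comp((.491,-.2875,2.3),-1,1);goto([*p,.12],266);print(p)"
```

```text
xyz [-75.7 428.4  85.7] ang [ 0.001 -0.001 -0.004] rows 9.0 j6 53.6
[ 0.44207551 -0.26544566]
```

Emit:
move_arm(series=[{"grip": 0,"xyz": [-76,428,0],"angular": [0,0,0]},{"grip": 0,"xyz": [-76,428,0],"angular": [0,0,0]},{"grip": 0,"xyz": [-76,428,0],"angular": [0,0,0]},{"grip": 0,"xyz": [-76,428,0],"angular": [0,0,0]},{"grip": 0,"xyz": [-76,428,0],"angular": [0,0,0]},{"grip": 0,"xyz": [-76,428,30],"angular": [0,0,0]},{"grip": 0,"xyz": [-76,428,60],"angular": [0,0,0]},{"grip": 0,"xyz": [-76,428,86],"angular": [0,0,0]},{"grip": 0,"xyz": [-76,428,86],"angular": [0,0,0]},{"grip": 0,"xyz": [-76,428,86],"angular": [0,0,0]}])

```text
time_s: 18.6
tcp_pos: [0.4383, -0.2672, 0.1147]
ee_rot: [[0.997, -0.079, -0.006], [-0.079, -0.997, 0.002], [-0.006, -0.002, -1.0]]
wrist_force: [-0.1, 0.7, -0.2]
gripper_width: 0.132
gripper_force: 30.0
```

```bash
python3 -c "
from h import *
c,_=snap('wrist','w5')
s=r.sense();print(s['gripper_width'],s['gripper_force'])
p=comp((.491,-.2875,2.3),-1,1);goto([*p,.0445],266)"
```

```text
0.13386108167027605 29.99954044818878
xyz [ 2.8 -1.5 71.1] ang [-0.001  0.004 -0.009] rows 2.0 j6 98.7
```

View pics/w5.png

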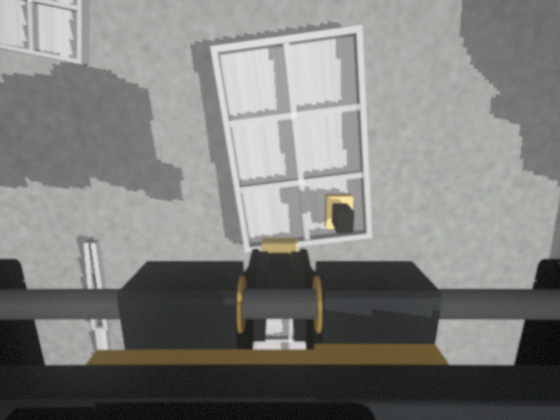

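Block 2 stands in the near-right compartment at (340,207), well centred. Placing block 1 in the near left.

Emit:
move_arm(series=[{"grip": 0,"xyz": [3,-1,25],"angular": [0,0,0]},{"grip": 0,"xyz": [3,-1,50],"angular": [0,0,0]},{"grip": 0,"xyz": [3,-1,64],"angular": [0,0,0]},{"grip": 0,"xyz": [3,-1,70],"angular": [0,0,0]},{"grip": 0,"xyz": [3,-1,70],"angular": [0,0,0]},{"grip": 0,"xyz": [3,-1,70],"angular": [0,0,0]}])

```text
time_s: 19.25
tcp_pos: [0.4461, -0.2639, 0.0491]
ee_rot: [[0.997, -0.073, 0.003], [-0.073, -0.997, -0.001], [0.003, 0.001, -1.0]]
wrist_force: [0.4, -0.1, -0.4]
gripper_width: 0.133
gripper_force: 30.0
```

Emit:
move_arm(series=[{"grip": 0.35,"xyz": [0,0,1],"angular": [0,0,0]},{"grip": 0.35,"xyz": [0,0,1],"angular": [0,0,0]},{"grip": 0.35,"xyz": [0,0,-30],"angular": [0,0,0]},{"grip": 0.35,"xyz": [0,0,-80],"angular": [0,0,0]},{"grip": 0.35,"xyz": [0,0,-130],"angular": [0,0,0]},{"grip": 0.35,"xyz": [0,0,-160],"angular": [0,0,0]},{"grip": 0.35,"xyz": [0,0,-160],"angular": [0,0,0]}])

```text
time_s: 19.95
tcp_pos: [0.4475, -0.2651, 0.214]
ee_rot: [[0.997, -0.073, 0.013], [-0.073, -0.997, -0.004], [0.013, 0.003, -1.0]]
wrist_force: [0.7, 0.2, -0.3]
gripper_width: 0.351
gripper_force: 0.0
```

```bash
python3 -c "
from h import *
goto([.5954,.1055,.205],266)"
```

```text
xyz [ 120.3 -380.5    9.3] ang [ 0.003 -0.013 -0.003] rows 8.0 j6 98.5
```

Emit:
move_arm(series=[{"grip": 0.35,"xyz": [120,-381,5],"angular": [0,0,0]},{"grip": 0.35,"xyz": [120,-381,5],"angular": [0,0,0]},{"grip": 0.35,"xyz": [120,-381,5],"angular": [0,0,0]},{"grip": 0.35,"xyz": [120,-381,5],"angular": [0,0,0]},{"grip": 0.35,"xyz": [120,-381,5],"angular": [0,0,0]},{"grip": 0.35,"xyz": [120,-381,5],"angular": [0,0,0]},{"grip": 0.35,"xyz": [120,-381,5],"angular": [0,0,0]},{"grip": 0.35,"xyz": [120,-381,5],"angular": [0,0,0]},{"grip": 0.35,"xyz": [120,-381,40],"angular": [0,0,0]},{"grip": 0.35,"xyz": [120,-381,70],"angular": [0,0,0]}])

```text
time_s: 20.95
tcp_pos: [0.5926, 0.1089, 0.1365]
ee_rot: [[0.997, -0.072, 0.001], [-0.072, -0.997, 0.001], [0.001, -0.001, -1.0]]
wrist_force: [-0.8, 0.6, -1.1]
gripper_width: 0.349
gripper_force: 0.0
```

Emit:
move_arm(series=[{"grip": 0.35,"xyz": [0,0,0],"angular": [0,0,0]},{"grip": 0.35,"xyz": [0,0,0],"angular": [0,0,0]}])

```text
time_s: 21.15
tcp_pos: [0.5927, 0.1068, 0.138]
ee_rot: [[0.997, -0.073, 0.0], [-0.073, -0.997, -0.001], [0.0, 0.001, -1.0]]
wrist_force: [0.5, -0.0, 1.3]
gripper_width: 0.348
gripper_force: 0.0
```

```bash
python3 -c "
from h import *
c,_=snap('top','t7');print(tray(c))
goto([.5954,.1055,.0985],266)"
```

```text
[(array([ 0.5114, -0.288 ]), array([108., 103.]), 1.7)]
xyz [ 1.9  1.3 40.8] ang [-0.    -0.003 -0.004] rows 1.0 j6 60.1
```

Emit:
move_arm(series=[{"grip": 0.35,"xyz": [2,1,25],"angular": [0,0,0]},{"grip": 0.35,"xyz": [2,1,40],"angular": [0,0,0]},{"grip": 0.35,"xyz": [2,1,40],"angular": [0,0,0]},{"grip": 0,"xyz": [2,1,40],"angular": [0,0,0]},{"grip": 0,"xyz": [2,1,40],"angular": [0,0,0]},{"grip": 0,"xyz": [2,1,40],"angular": [0,0,0]},{"grip": 0,"xyz": [2,1,40],"angular": [0,0,0]},{"grip": 0,"xyz": [2,1,15],"angular": [0,0,0]},{"grip": 0,"xyz": [2,1,-30],"angular": [0,0,0]},{"grip": 0,"xyz": [2,1,-65],"angular": [0,0,0]}])

```text
time_s: 22.2
tcp_pos: [0.5949, 0.1059, 0.2053]
ee_rot: [[0.997, -0.073, 0.002], [-0.073, -0.997, -0.0], [0.002, -0.0, -1.0]]
wrist_force: [0.9, 0.5, 1.3]
gripper_width: 0.138
gripper_force: 30.0
```

```bash
python3 -c "
from h import *
p=comp((.491,-.2875,2.3),0,-1);goto([*p,.12],266);print(p)"
```

```text
xyz [-72.2 423.8  85.1] ang [-0.    -0.002 -0.004] rows 9.0 j6 60.3
[ 0.49196316 -0.31148067]
```

Emit:
move_arm(series=[{"grip": 0,"xyz": [-73,424,0],"angular": [0,0,0]},{"grip": 0,"xyz": [-73,424,0],"angular": [0,0,0]},{"grip": 0,"xyz": [-73,424,0],"angular": [0,0,0]},{"grip": 0,"xyz": [-73,424,0],"angular": [0,0,0]},{"grip": 0,"xyz": [-73,424,0],"angular": [0,0,0]},{"grip": 0,"xyz": [-73,424,30],"angular": [0,0,0]},{"grip": 0,"xyz": [-73,424,60],"angular": [0,0,0]},{"grip": 0,"xyz": [-73,424,86],"angular": [0,0,0]},{"grip": 0,"xyz": [-73,424,86],"angular": [0,0,0]},{"grip": 0,"xyz": [-73,424,86],"angular": [0,0,0]}])

```text
time_s: 23.2
tcp_pos: [0.4866, -0.3141, 0.1129]
ee_rot: [[0.997, -0.08, -0.007], [-0.08, -0.997, 0.003], [-0.007, -0.002, -1.0]]
wrist_force: [-1.3, 0.3, -1.0]
gripper_width: 0.138
gripper_force: 30.0
```

Emit:
move_arm(series=[{"grip": 0,"xyz": [0,0,30],"angular": [0,0,0]},{"grip": 0,"xyz": [0,0,45],"angular": [0,0,0]},{"grip": 0,"xyz": [0,0,45],"angular": [0,0,0]},{"grip": 0,"xyz": [0,0,45],"angular": [0,0,0]}])

```text
time_s: 23.6
tcp_pos: [0.4914, -0.3115, 0.0729]
ee_rot: [[0.997, -0.073, 0.002], [-0.073, -0.997, -0.001], [0.002, 0.001, -1.0]]
wrist_force: [0.5, -0.0, 1.2]
gripper_width: 0.132
gripper_force: 30.0
```

```bash
python3 -c "
from h import *
c,s=snap('wrist','w6')
P=cast(c,[(0,0)],.014,s)
p=comp((.491,-.2875,2.3),0,-1);goto([*p,.0445],266)
# far edge corners of tray as predicted
T=(.491,-.2875,2.3);print(proj(c,[[*comp(T,1.54,2.08),.014],[*comp(T,1.54,-2.08),.014]],s))"
```

```text
xyz [ 0.1 -0.1 28.9] ang [ 0.001 -0.003 -0.003] rows 1.0 j6 102.2
[[138.95468506 140.41713948]
 [308.9281548  120.43138028]]
```

View pics/w6.png

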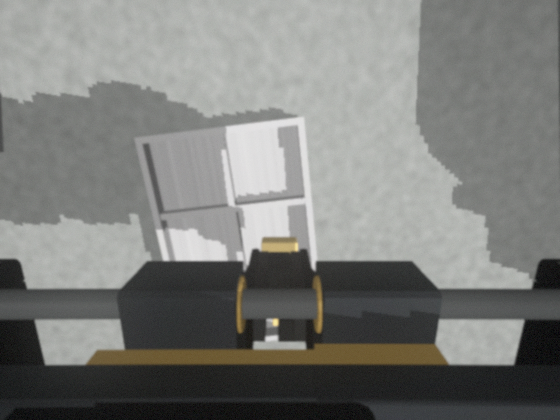

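The tray's far corners at (136,139) and (303,118) match the prediction within about 2 mm, and the block is held, with its foot at (280,245). Lowering.

Emit:
move_arm(series=[{"grip": 0,"xyz": [0,0,18],"angular": [0,0,0]},{"grip": 0,"xyz": [0,0,28],"angular": [0,0,0]},{"grip": 0,"xyz": [0,0,28],"angular": [0,0,0]},{"grip": 0.35,"xyz": [0,0,28],"angular": [0,0,0]},{"grip": 0.35,"xyz": [0,0,28],"angular": [0,0,0]},{"grip": 0.35,"xyz": [0,0,0],"angular": [0,0,0]},{"grip": 0.35,"xyz": [0,0,-50],"angular": [0,0,0]},{"grip": 0.35,"xyz": [0,0,-100],"angular": [0,0,0]},{"grip": 0.35,"xyz": [0,0,-132],"angular": [0,0,0]},{"grip": 0.35,"xyz": [0,0,-132],"angular": [0,0,0]}])

```text
time_s: 24.65
tcp_pos: [0.4932, -0.3129, 0.2109]
ee_rot: [[0.997, -0.073, 0.013], [-0.073, -0.997, -0.005], [0.014, 0.004, -1.0]]
wrist_force: [1.2, 0.2, 0.3]
gripper_width: 0.35
gripper_force: 0.0
```

```bash
python3 -c "
from h import *
goto([.5973,.1532,.205],266)"
```

```text
xyz [  69.8 -472.4    4.7] ang [ 0.004 -0.014 -0.003] rows 10.0 j6 102.2
```

Emit:
move_arm(series=[{"grip": 0.35,"xyz": [72,-473,0],"angular": [0,0,0]},{"grip": 0.35,"xyz": [72,-473,0],"angular": [0,0,0]},{"grip": 0.35,"xyz": [72,-473,0],"angular": [0,0,0]},{"grip": 0.35,"xyz": [72,-473,0],"angular": [0,0,0]},{"grip": 0.35,"xyz": [72,-473,0],"angular": [0,0,0]},{"grip": 0.35,"xyz": [72,-473,0],"angular": [0,0,0]},{"grip": 0.35,"xyz": [72,-473,0],"angular": [0,0,0]},{"grip": 0.35,"xyz": [72,-473,0],"angular": [0,0,0]},{"grip": 0.35,"xyz": [72,-473,0],"angular": [0,0,0]},{"grip": 0.35,"xyz": [72,-473,20],"angular": [0,0,0]}])

```text
time_s: 25.65
tcp_pos: [0.5991, 0.1589, 0.1861]
ee_rot: [[0.997, -0.071, 0.007], [-0.071, -0.998, 0.002], [0.007, -0.003, -1.0]]
wrist_force: [0.4, -0.6, 0.1]
gripper_width: 0.355
gripper_force: 0.0
```

Emit:
move_arm(series=[{"grip": 0.35,"xyz": [0,0,40],"angular": [0,0,0]},{"grip": 0.35,"xyz": [0,0,48],"angular": [0,0,0]},{"grip": 0.35,"xyz": [0,0,48],"angular": [0,0,0]},{"grip": 0.35,"xyz": [0,0,48],"angular": [0,0,0]}])

```text
time_s: 26.05
tcp_pos: [0.598, 0.1544, 0.1374]
ee_rot: [[0.997, -0.074, 0.003], [-0.074, -0.997, 0.0], [0.003, -0.0, -1.0]]
wrist_force: [-0.0, 0.5, 0.8]
gripper_width: 0.352
gripper_force: 0.0
```

```bash
python3 -c "
from h import *
c,_=snap('top','t8');print(tray(c))
goto([.5973,.1532,.0985],266)"
```

```text
[]
xyz [-1.1  1.4 39.5] ang [-0.001 -0.004 -0.005] rows 1.0 j6 56.2
```

```bash
cat >> h.py <<'E'
def tray2(c,box=(285,170,375,272)):
    "hull of tray-coloured and stub/foot pixels in the box"
    x0,y0,x1,y1=box;b=cv2.GaussianBlur(c["img"],(3,3),0).astype(int)[y0:y1,x0:x1]
    m=((b[...,2]>152)&(b[...,0]-b[...,1]>=1)&(b[...,0]-b[...,2]<4)).astype(np.uint8)
    m=cv2.morphologyEx(m,cv2.MORPH_OPEN,np.ones((2,2),np.uint8))
    n,l,st,_=cv2.connectedComponentsWithStats(m,connectivity=8)
    k=np.isin(l,[i for i in range(1,n) if st[i,4]>25]);q=np.argwhere(k)[:,::-1]+[x0,y0]
    P=cast(c,q,.010)[:,:2];return cv2.minAreaRect((P*1000).astype(np.float32))
E
python3 -c "
from h import *
for f in('t6','t7','t8'):print(tray2(load(f)[0]))"
```

```text
((488.7043151855469, -291.2018127441406), (150.6439666748047, 101.67633819580078), 2.5969181060791016)
((487.8953857421875, -291.39337158203125), (149.2596435546875, 101.98585510253906), 2.5969181060791016)
((499.59442138671875, -266.65545654296875), (149.4776611328125, 102.2972640991211), 2.783496379852295)
```

Emit:
move_arm(series=[{"grip": 0.35,"xyz": [-1,1,25],"angular": [0,0,0]},{"grip": 0.35,"xyz": [-1,1,39],"angular": [0,0,0]},{"grip": 0.35,"xyz": [-1,1,39],"angular": [0,0,0]},{"grip": 0,"xyz": [-1,1,39],"angular": [0,0,0]},{"grip": 0,"xyz": [-1,1,39],"angular": [0,0,0]},{"grip": 0,"xyz": [-1,1,39],"angular": [0,0,0]},{"grip": 0,"xyz": [-1,1,39],"angular": [0,0,0]},{"grip": 0,"xyz": [-1,1,15],"angular": [0,0,0]},{"grip": 0,"xyz": [-1,1,-30],"angular": [0,0,0]},{"grip": 0,"xyz": [-1,1,-66],"angular": [0,0,0]}])

```text
time_s: 27.1
tcp_pos: [0.5963, 0.1539, 0.204]
ee_rot: [[0.997, -0.073, 0.002], [-0.073, -0.997, -0.0], [0.002, 0.0, -1.0]]
wrist_force: [2.0, 0.1, 0.1]
gripper_width: 0.135
gripper_force: 30.0
```

```bash
python3 -c "
from h import *
p=comp((.491,-.2875,2.3),0,1);goto([*p,.12],266);print(p)"
```

```text
xyz [-75.5 424.1  83.9] ang [ 0.    -0.002 -0.004] rows 9.0 j6 56.2
[ 0.49003684 -0.26351933]
```

The tray was knocked by about (+12, +25) mm. I'll re-measure it.

```bash
python3 -c "
from h import *
c,_=snap('top','t9');print(tray2(c))
T=(.5023,-.2628,2.6)
p=comp(T,0,1);goto([*p,.12],266);print(p)"
```

```text
((499.74017333984375, -266.33843994140625), (149.2289581298828, 101.58213806152344), 2.7318005561828613)
xyz [-71.1 400.2  88.6] ang [-0.005 -0.014 -0.002] rows 9.0 j6 56.2
[ 0.50121129 -0.23882471]
```

Emit:
move_arm(series=[{"grip": 0,"xyz": [-68,399,0],"angular": [0,0,0]},{"grip": 0,"xyz": [-68,399,0],"angular": [0,0,0]},{"grip": 0,"xyz": [-68,399,0],"angular": [0,0,0]},{"grip": 0,"xyz": [-68,399,0],"angular": [0,0,0]},{"grip": 0,"xyz": [-68,399,0],"angular": [0,0,0]},{"grip": 0,"xyz": [-68,399,30],"angular": [0,0,0]},{"grip": 0,"xyz": [-68,399,60],"angular": [0,0,0]},{"grip": 0,"xyz": [-68,399,86],"angular": [0,0,0]},{"grip": 0,"xyz": [-68,399,86],"angular": [0,0,0]},{"grip": 0,"xyz": [-68,399,86],"angular": [0,0,0]}])

```text
time_s: 28.15
tcp_pos: [0.4955, -0.2408, 0.1125]
ee_rot: [[0.997, -0.079, -0.006], [-0.079, -0.997, 0.002], [-0.007, -0.001, -1.0]]
wrist_force: [-0.1, -1.0, -0.5]
gripper_width: 0.136
gripper_force: 30.0
```

Emit:
move_arm(series=[{"grip": 0,"xyz": [0,0,15],"angular": [0,0,0]},{"grip": 0,"xyz": [0,0,20],"angular": [0,0,0]},{"grip": 0,"xyz": [0,0,20],"angular": [0,0,0]},{"grip": 0,"xyz": [0,0,20],"angular": [0,0,0]}])

```text
time_s: 28.55
tcp_pos: [0.4997, -0.2385, 0.0968]
ee_rot: [[0.997, -0.072, 0.002], [-0.072, -0.997, -0.001], [0.002, 0.0, -1.0]]
wrist_force: [-0.1, -0.2, -0.1]
gripper_width: 0.136
gripper_force: 30.0
```

```bash
python3 -c "
from h import *
c,s=snap('wrist','w7');print(s['gripper_width'],s['gripper_force'])
T=(.5023,-.2628,2.6)
p=comp(T,0,1);goto([*p,.0445],266)
print(proj(c,[[*comp(T,1.54,2.08),.014],[*comp(T,1.54,-2.08),.014],[*comp(T,-1,-1),.03],[*comp(T,0,-1),.03]],s).round())"
```

```text
0.1364547433570335 29.999968707561493
xyz [ 1.3  0.1 52.5] ang [ 0.    -0.003 -0.003] rows 2.0 j6 94.6
[[226. 129.]
 [380. 109.]
 [355. 295.]
 [351. 231.]]
```

View pics/w7.png

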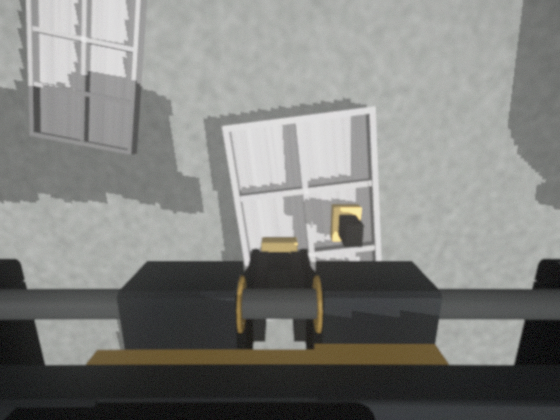

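The tray's far corners at (223,127) and (375,107) match the re-measured pose, and block 4 stands in the middle right at (348,222). Lowering block 3.

Emit:
move_arm(series=[{"grip": 0,"xyz": [1,0,25],"angular": [0,0,0]},{"grip": 0,"xyz": [1,0,42],"angular": [0,0,0]},{"grip": 0,"xyz": [1,0,51],"angular": [0,0,0]},{"grip": 0,"xyz": [1,0,51],"angular": [0,0,0]},{"grip": 0.35,"xyz": [1,0,51],"angular": [0,0,0]},{"grip": 0.35,"xyz": [1,0,51],"angular": [0,0,0]},{"grip": 0.35,"xyz": [1,0,20],"angular": [0,0,0]},{"grip": 0.35,"xyz": [1,0,-30],"angular": [0,0,0]},{"grip": 0.35,"xyz": [1,0,-80],"angular": [0,0,0]},{"grip": 0.35,"xyz": [1,0,-108],"angular": [0,0,0]}])

```text
time_s: 29.6
tcp_pos: [0.5016, -0.2397, 0.2098]
ee_rot: [[0.997, -0.073, 0.01], [-0.073, -0.997, -0.003], [0.01, 0.002, -1.0]]
wrist_force: [1.0, 0.6, 0.2]
gripper_width: 0.351
gripper_force: 0.0
```

```bash
python3 -c "
from h import *
s=r.sense()
E=np.array(s['ee_rot']);print(E.T@(np.array([.643,.1034,.205])-[.501,-.2386,.205])*1000)"
```

```text
[ 116.64829482 -351.45553176    0.42954626]
```

Emit:
move_arm(series=[{"grip": 0.35,"xyz": [117,-352,0],"angular": [0,0,0]},{"grip": 0.35,"xyz": [117,-352,0],"angular": [0,0,0]},{"grip": 0.35,"xyz": [117,-352,0],"angular": [0,0,0]},{"grip": 0.35,"xyz": [117,-352,0],"angular": [0,0,0]},{"grip": 0.35,"xyz": [117,-352,0],"angular": [0,0,0]},{"grip": 0.35,"xyz": [117,-352,0],"angular": [0,0,0]},{"grip": 0.35,"xyz": [117,-352,0],"angular": [0,0,0]},{"grip": 0.35,"xyz": [117,-352,0],"angular": [0,0,0]},{"grip": 0.35,"xyz": [117,-352,35],"angular": [0,0,0]},{"grip": 0.35,"xyz": [117,-352,68],"angular": [0,0,0]}])

```text
time_s: 30.6
tcp_pos: [0.6433, 0.1045, 0.1368]
ee_rot: [[0.997, -0.073, 0.004], [-0.073, -0.997, 0.001], [0.004, -0.002, -1.0]]
wrist_force: [0.5, -0.4, -0.5]
gripper_width: 0.35
gripper_force: 0.0
```

Emit:
move_arm(series=[{"grip": 0.35,"xyz": [0,0,0],"angular": [0,0,0]},{"grip": 0.35,"xyz": [0,0,0],"angular": [0,0,0]},{"grip": 0.35,"xyz": [0,0,0],"angular": [0,0,0]}])

```text
time_s: 30.9
tcp_pos: [0.644, 0.1033, 0.1388]
ee_rot: [[0.997, -0.074, 0.005], [-0.074, -0.997, 0.001], [0.005, -0.001, -1.0]]
wrist_force: [0.9, -0.8, 0.9]
gripper_width: 0.354
gripper_force: 0.0
```

```bash
python3 -c "
from h import *
c,_=snap('top','t10');print(tray2(c))
goto([.643,.1034,.0985],266)"
```

```text
((499.52996826171875, -266.68841552734375), (149.60971069335938, 102.35678100585938), 2.783496379852295)
xyz [-1.2  0.1 40.4] ang [-0.002 -0.005 -0.004] rows 1.0 j6 62.4
```

Emit:
move_arm(series=[{"grip": 0.35,"xyz": [-1,0,25],"angular": [0,0,0]},{"grip": 0.35,"xyz": [-1,0,40],"angular": [0,0,0]},{"grip": 0.35,"xyz": [-1,0,40],"angular": [0,0,0]},{"grip": 0,"xyz": [-1,0,40],"angular": [0,0,0]},{"grip": 0,"xyz": [-1,0,40],"angular": [0,0,0]},{"grip": 0,"xyz": [-1,0,40],"angular": [0,0,0]},{"grip": 0,"xyz": [-1,0,40],"angular": [0,0,0]},{"grip": 0,"xyz": [-1,0,15],"angular": [0,0,0]},{"grip": 0,"xyz": [-1,0,-30],"angular": [0,0,0]},{"grip": 0,"xyz": [-1,0,-65],"angular": [0,0,0]}])

```text
time_s: 31.95
tcp_pos: [0.6418, 0.1034, 0.2032]
ee_rot: [[0.997, -0.073, 0.002], [-0.073, -0.997, -0.0], [0.002, 0.0, -1.0]]
wrist_force: [0.3, 0.3, 0.1]
gripper_width: 0.136
gripper_force: 30.0
```

```bash
python3 -c "
from h import *
c,s=snap('top','t11');print(tray2(c),s['gripper_width'])
T=(.5023,-.2628,2.6)
p=comp(T,1,-1);goto([*p,.12],266);print(p)"
```

```text
((499.3507080078125, -266.755126953125), (149.07501220703125, 102.3375244140625), 2.7101125717163086) 0.1356461047539072
xyz [-66.7 394.6  88.4] ang [-0.003 -0.014 -0.002] rows 9.0 j6 62.3
[ 0.5513393  -0.28459787]
```

Emit:
move_arm(series=[{"grip": 0,"xyz": [-64,394,0],"angular": [0,0,0]},{"grip": 0,"xyz": [-64,394,0],"angular": [0,0,0]},{"grip": 0,"xyz": [-64,394,0],"angular": [0,0,0]},{"grip": 0,"xyz": [-64,394,0],"angular": [0,0,0]},{"grip": 0,"xyz": [-64,394,0],"angular": [0,0,0]},{"grip": 0,"xyz": [-64,394,30],"angular": [0,0,0]},{"grip": 0,"xyz": [-64,394,60],"angular": [0,0,0]},{"grip": 0,"xyz": [-64,394,86],"angular": [0,0,0]},{"grip": 0,"xyz": [-64,394,86],"angular": [0,0,0]},{"grip": 0,"xyz": [-64,394,86],"angular": [0,0,0]}])

```text
time_s: 33.0
tcp_pos: [0.5454, -0.2865, 0.1112]
ee_rot: [[0.997, -0.078, -0.006], [-0.078, -0.997, 0.002], [-0.006, -0.002, -1.0]]
wrist_force: [-0.1, -0.2, -1.4]
gripper_width: 0.129
gripper_force: 30.0
```

Emit:
move_arm(series=[{"grip": 0,"xyz": [0,0,15],"angular": [0,0,0]},{"grip": 0,"xyz": [0,0,20],"angular": [0,0,0]},{"grip": 0,"xyz": [0,0,20],"angular": [0,0,0]},{"grip": 0,"xyz": [0,0,20],"angular": [0,0,0]}])

```text
time_s: 33.4
tcp_pos: [0.5495, -0.2843, 0.096]
ee_rot: [[0.997, -0.072, 0.002], [-0.072, -0.997, -0.001], [0.002, 0.0, -1.0]]
wrist_force: [0.1, -0.6, -1.0]
gripper_width: 0.135
gripper_force: 30.0
```

```bash
python3 -c "
from h import *
c,s=snap('top','t12');print(s['gripper_width'],s['gripper_force'])
T=(.5023,-.2628,2.6)
p=comp(T,1,-1);goto([*p,.0445],266)"
```

```text
0.1349269516987407 29.99998927116394
xyz [ 1.7  0.1 51.7] ang [ 0.001 -0.003 -0.003] rows 2.0 j6 98.2
```

Emit:
move_arm(series=[{"grip": 0,"xyz": [2,0,25],"angular": [0,0,0]},{"grip": 0,"xyz": [2,0,42],"angular": [0,0,0]},{"grip": 0,"xyz": [2,0,51],"angular": [0,0,0]},{"grip": 0,"xyz": [2,0,51],"angular": [0,0,0]},{"grip": 0.35,"xyz": [2,0,51],"angular": [0,0,0]},{"grip": 0.35,"xyz": [2,0,51],"angular": [0,0,0]},{"grip": 0.35,"xyz": [2,0,20],"angular": [0,0,0]},{"grip": 0.35,"xyz": [2,0,-30],"angular": [0,0,0]},{"grip": 0.35,"xyz": [2,0,-80],"angular": [0,0,0]},{"grip": 0.35,"xyz": [2,0,-108],"angular": [0,0,0]}])

```text
time_s: 34.45
tcp_pos: [0.5523, -0.2857, 0.2094]
ee_rot: [[0.997, -0.073, 0.01], [-0.073, -0.997, -0.003], [0.01, 0.003, -1.0]]
wrist_force: [1.6, -0.5, 0.3]
gripper_width: 0.346
gripper_force: 0.0
```

```bash
python3 -c "
from h import *
s=r.sense()
goto([.6145,.319,.205],266)"
```

```text
xyz [  17.8 -607.7    2.9] ang [ 0.003 -0.01  -0.003] rows 13.0 j6 98.2
```

Emit:
move_arm(series=[{"grip": 0.4,"xyz": [19,-400,0],"angular": [0,0,0]},{"grip": 0.4,"xyz": [19,-400,0],"angular": [0,0,0]},{"grip": 0.4,"xyz": [19,-400,0],"angular": [0,0,0]},{"grip": 0.4,"xyz": [19,-400,0],"angular": [0,0,0]},{"grip": 0.4,"xyz": [19,-400,0],"angular": [0,0,0]},{"grip": 0.4,"xyz": [19,-607,0],"angular": [0,0,0]},{"grip": 0.4,"xyz": [19,-607,0],"angular": [0,0,0]},{"grip": 0.4,"xyz": [19,-607,0],"angular": [0,0,0]},{"grip": 0.4,"xyz": [19,-607,0],"angular": [0,0,0]},{"grip": 0.4,"xyz": [19,-607,0],"angular": [0,0,0]}])

```text
time_s: 35.45
tcp_pos: [0.6043, 0.2143, 0.2046]
ee_rot: [[0.997, -0.073, 0.003], [-0.073, -0.997, 0.001], [0.003, -0.001, -1.0]]
wrist_force: [0.2, -1.3, -0.1]
gripper_width: 0.402
gripper_force: 0.0
```

```bash
python3 -c "
from h import *
c,s=snap('top','t13');print(tray2(c),s['tcp_pos'])
i=c['img'][110:310,20:370];cv2.imwrite('pics/cropE.png',cv2.resize(i,(800,457),interpolation=cv2.INTER_CUBIC)[:,:,::-1])
goto([.615,.319,.19],266)"
```

```text
((499.4458312988281, -266.2533874511719), (148.59420776367188, 101.00276947021484), 2.6666910648345947) [0.60427595 0.21430279 0.20455414]
xyz [  2.8 -98.2  14.4] ang [-0.004 -0.006  0.002] rows 2.0 j6 51.7
```

View pics/cropE.png

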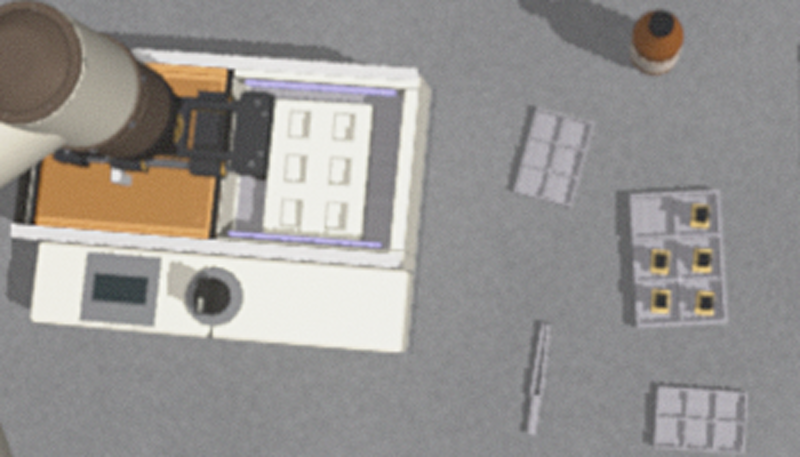

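All five blocks stand in their matching compartments (crop (701,214), (659,261), (703,260), (660,301), (705,303)), and the mould is empty. Next, close the guard.

Emit:
move_arm(series=[{"grip": 0.45,"xyz": [3,-98,0],"angular": [-0.003,-0.004,0]},{"grip": 0.45,"xyz": [3,-98,0],"angular": [-0.003,-0.004,0]},{"grip": 0.45,"xyz": [3,-98,0],"angular": [-0.003,-0.004,0]},{"grip": 0.45,"xyz": [3,-98,15],"angular": [-0.003,-0.004,0]},{"grip": 0.45,"xyz": [3,-98,15],"angular": [-0.003,-0.004,0]}])

```text
time_s: 36.0
tcp_pos: [0.6133, 0.3092, 0.1866]
ee_rot: [[0.997, -0.074, -0.006], [-0.074, -0.997, -0.004], [-0.006, 0.005, -1.0]]
wrist_force: [0.8, 0.8, -0.7]
gripper_width: 0.451
gripper_force: 0.0
```

```bash
python3 -c "
from h import *
goto([.615,.319,.137],266)"
```

```text
xyz [  1.2 -10.2  49.5] ang [ 0.005  0.006 -0.004] rows 2.0 j6 45.6
```

Emit:
move_arm(series=[{"grip": 0.45,"xyz": [1,-10,0],"angular": [0.005,0.006,0]},{"grip": 0.45,"xyz": [1,-10,20],"angular": [0.005,0.006,0]},{"grip": 0.45,"xyz": [1,-10,40],"angular": [0.005,0.006,0]},{"grip": 0.45,"xyz": [1,-10,49],"angular": [0.005,0.006,0]},{"grip": 0.45,"xyz": [1,-10,49],"angular": [0.005,0.006,0]},{"grip": 0,"xyz": [1,-10,49],"angular": [0.005,0.006,0]},{"grip": 0,"xyz": [1,-10,49],"angular": [0.005,0.006,0]},{"grip": 0,"xyz": [1,-10,49],"angular": [0.005,0.006,0]},{"grip": 0,"xyz": [1,-10,49],"angular": [0.005,0.006,0]},{"grip": 0,"xyz": [1,-10,49],"angular": [0.005,0.006,0]}])

```text
time_s: 37.0
tcp_pos: [0.6162, 0.3192, 0.1396]
ee_rot: [[0.997, -0.074, 0.004], [-0.074, -0.997, 0.002], [0.003, -0.002, -1.0]]
wrist_force: [0.4, -1.2, 0.7]
gripper_width: 0.111
gripper_force: 30.0
```

```bash
python3 -c "
from h import *
goto([.6011,.1305,.1385])"
```

```text
xyz [ -1.2 189.3   0.8] ang [0. 0. 0.] rows 4.0 j6 45.0
```

Emit:
move_arm(series=[{"grip": 0,"xyz": [0,20,0],"angular": [0,0,0]},{"grip": 0,"xyz": [0,50,0],"angular": [0,0,0]},{"grip": 0,"xyz": [0,80,0],"angular": [0,0,0]},{"grip": 0,"xyz": [-1,110,0],"angular": [0,0,0]},{"grip": 0,"xyz": [-1,140,0],"angular": [0,0,0]},{"grip": 0,"xyz": [-1,165,0],"angular": [0,0,0]},{"grip": 0,"xyz": [-1,182,0],"angular": [0,0,0]},{"grip": 0,"xyz": [-1,190,0],"angular": [0,0,0]},{"grip": 0,"xyz": [-1,192,0],"angular": [0,0,0]},{"grip": 0,"xyz": [-1,192,0],"angular": [0,0,0]}])

```text
time_s: 38.0
tcp_pos: [0.6018, 0.1297, 0.1395]
ee_rot: [[0.997, -0.073, 0.006], [-0.073, -0.997, 0.004], [0.006, -0.005, -1.0]]
wrist_force: [0.2, 5.2, 2.9]
gripper_width: 0.113
gripper_force: 30.0
```

Emit:
move_arm(series=[{"grip": 0,"xyz": [0,0,0],"angular": [0,0,0]},{"grip": 0,"xyz": [0,0,0],"angular": [0,0,0]}])

```text
time_s: 38.2
tcp_pos: [0.6018, 0.1296, 0.1395]
ee_rot: [[0.997, -0.073, 0.006], [-0.073, -0.997, 0.004], [0.006, -0.004, -1.0]]
wrist_force: [0.5, 4.8, 3.8]
gripper_width: 0.109
gripper_force: 30.0
```

Emit:
move_arm(series=[{"grip": 0.4,"xyz": [0,-1,0],"angular": [0,0,0]},{"grip": 0.4,"xyz": [0,-1,0],"angular": [0,0,0]},{"grip": 0.4,"xyz": [0,-1,0],"angular": [0,0,0]},{"grip": 0.4,"xyz": [0,-1,-40],"angular": [0,0,0]},{"grip": 0.4,"xyz": [0,-1,-90],"angular": [0,0,0]},{"grip": 0.4,"xyz": [0,-20,-140],"angular": [0,0,0]},{"grip": 0.4,"xyz": [0,-60,-160],"angular": [0,0,0]},{"grip": 0.4,"xyz": [0,-110,-160],"angular": [0,0,0]},{"grip": 0.4,"xyz": [0,-150,-160],"angular": [0,0,0]},{"grip": 0.4,"xyz": [0,-150,-160],"angular": [0,0,0]}])

```text
time_s: 39.2
tcp_pos: [0.6109, 0.2812, 0.297]
ee_rot: [[0.998, -0.069, 0.001], [-0.069, -0.998, 0.001], [0.001, -0.001, -1.0]]
wrist_force: [-0.9, 0.2, -1.0]
gripper_width: 0.398
gripper_force: 0.0
```

```bash
python3 -c "
from h import *
c,s=snap('top','t14');T=tray2(c);print(T)
i=c['img'][110:310,20:370];cv2.imwrite('pics/cropF.png',cv2.resize(i,(800,457),interpolation=cv2.INTER_CUBIC)[:,:,::-1])
c0,_=load('top1');d=[cv2.cvtColor(q['img'],cv2.COLOR_RGB2HSV) for q in(c0,c)]
for h in d:
    m=(h[135:225,100:205,0]<20)&(h[135:225,100:205,1]>120);x=np.argwhere(m)[:,1]+100;print(np.percentile(x,[1,99]),m.sum())"
```

```text
((499.51239013671875, -266.39898681640625), (148.71363830566406, 101.29991912841797), 2.6666910648345947)
[115. 194.] 5380
[115. 194.] 5365
```

View pics/cropF.png

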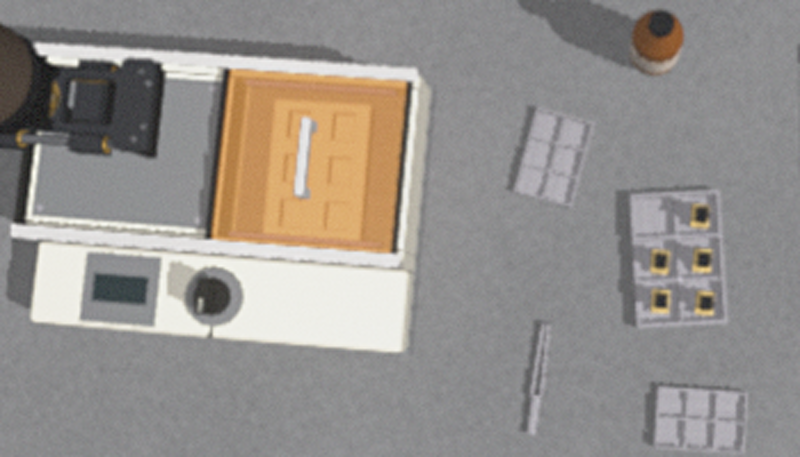

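The guard is shut at its starting pixels, the timer is off, and all five blocks are in order. The robot is clear.

```bash
python3 -c "
from station import r
print(r.finish_job())"
```

```text
the job is handed in; nothing more can be done
None
```

I turned the timer off, opened the guard, moved all five blocks (the far-left cavity was empty) to their matching tray compartments, shut the guard and handed the job in; the last top view agreed, and the hand-in returned no verdict.

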